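# Release strap links with a fork tool and hang them on the folding hook

### The job

Take the fork tool from its mat and, with the fork over the neck of each spring bar that holds a strap link, pull the bar back by its collar so that the link pops up free; touch the bars with nothing but the tool. Swing the folding hook on the stand fully out and hang every link on it by its strap slot, foot down. Finally the fork tool must lie flat on its mat again; leave the other things on the bench alone.

Things in the scene. Friction and masses are not known exactly. Their poses are not given: they have to be found in the camera images.
- holder: Link holder bolted down: grey riser, aluminium double wall on top (x -18.5..+18.5, y -111..+111 mm, top 121 mm above bench), base plate 90 x 236 mm. Origin: centre of underside, on the bench; the -x side is the front, facing the robot, where three spring bars stick out. Upright pockets (13 x 37 mm) at x = 0, y = +72, 0, -72 mm hold a strap link each or are empty.
- pocket_mid (a point): Top of the middle pocket's sprung ejector, 81 mm above the bench while pressed down. Each pocket has one: it pushes its link up with 2.6 N. Once the pocket's bar is pulled back 19 mm or more, the link pops up 18 mm by itself and stays up, standing loose in the pocket; the bar, let go, springs home under the link's foot. An empty pocket's ejector is held down by its bar too.
- fork_tool: Fork tool, 129 mm long, 120 g. Origin: centre of the underside of its black handle (80 long in x, 20 wide, 34 mm high); +x to the fork. Under each handle end (x = +-38) a foot, 10 x 60 x 6 mm. A shank (underside at z = 24 mm) leads to an upright plate, 6 mm thick, at x = +83 mm, 26 wide, 34 high; its slot, open downward, 12 mm wide, up to z = 20 mm, straddles a bar's neck from above.
- mat: Black rubber mat fixed on the bench, 110 x 200 x 3 mm, origin at the centre of its underside, long side along its y: where the fork tool belongs.
- stand: Fixed hook stand: base plate 100 x 120 x 10 mm (x = -40..+60 mm), upright plywood board 60 mm wide (y), 14 mm thick (x = +11..+25 mm), top 215 mm above the bench. Origin: on the bench, straight below the hook's hinge axis. Its -x side faces the robot.
- hook_arm (a joint): Angle of the folding hook about its vertical hinge: 0 = folded flat along the board, pointing to the stand's +y (left); 1.57 = swung fully out to its stop, pointing to the stand's -x, towards the robot. Positive is anticlockwise from above. A stiff hinge (0.05 N m) keeps it where it is left.
- hook_root (a point): On the hook's hinge axis at the height of the peg's centre line, 185 mm above the bench. It turns with the hook: its +y runs along the peg, a round steel rod 8 mm thick that ends in an 11 mm ball 107 mm from this point. Folded, the peg's free 75 mm stick out past the side of the board.
- bar_1: Spring bar of the left (local +y) pocket: steel rod 6 mm thick along the holder's x, 90 mm above the bench. Origin: on its axis, middle of the bare 15 mm neck between front wall and collar (20 mm across, 5 thick, starts 7.5 mm towards -x; rod ends 3.5 mm past it). Home at holder x = -26 mm; slides only to -x, 24 mm at most; spring 2 N at rest, 6 N fully pulled, link friction up to 3 N more.
- link_1: Strap link: flat upright steel plate 10 mm thick (x), 34 wide (y), 89 high (z), 60 g; grip it across its 34 mm edges. Origin: centre of the foot's underside. If present it starts in the left (local +y) pocket, origin 81 mm above the bench, the spring bar through the eye in its foot; freed it stands loose 18 mm higher, at 99 mm.
- slot_1 (a point): Centre of link_1's square strap slot (18 mm wide, 18 mm high, right through along x), 71 mm above the link's foot; the link's top edge is 18 mm above this point.
- bar_2: Spring bar of the middle pocket: steel rod 6 mm thick along the holder's x, 90 mm above the bench. Origin: on its axis, middle of the bare 15 mm neck between front wall and collar (20 mm across, 5 thick, starts 7.5 mm towards -x; rod ends 3.5 mm past it). Home at holder x = -26 mm; slides only to -x, 24 mm at most; spring 2 N at rest, 6 N fully pulled, link friction up to 3 N more.
- link_2: Strap link: flat upright steel plate 10 mm thick (x), 34 wide (y), 89 high (z), 60 g; grip it across its 34 mm edges. Origin: centre of the foot's underside. If present it starts in the middle pocket, origin 81 mm above the bench, the spring bar through the eye in its foot; freed it stands loose 18 mm higher, at 99 mm.
- slot_2 (a point): Centre of link_2's square strap slot (18 mm wide, 18 mm high, right through along x), 71 mm above the link's foot; the link's top edge is 18 mm above this point.
- bar_3: Spring bar of the right (local -y) pocket: steel rod 6 mm thick along the holder's x, 90 mm above the bench. Origin: on its axis, middle of the bare 15 mm neck between front wall and collar (20 mm across, 5 thick, starts 7.5 mm towards -x; rod ends 3.5 mm past it). Home at holder x = -26 mm; slides only to -x, 24 mm at most; spring 2 N at rest, 6 N fully pulled, link friction up to 3 N more.
- link_3: Strap link: flat upright steel plate 10 mm thick (x), 34 wide (y), 89 high (z), 60 g; grip it across its 34 mm edges. Origin: centre of the foot's underside. If present it starts in the right (local -y) pocket, origin 81 mm above the bench, the spring bar through the eye in its foot; freed it stands loose 18 mm higher, at 99 mm.
- slot_3 (a point): Centre of link_3's square strap slot (18 mm wide, 18 mm high, right through along x), 71 mm above the link's foot; the link's top edge is 18 mm above this point.
- tape_black: Bystander: roll of black tape, 68 mm across, 19 mm high, origin at the centre of its underside.
- grease_tin: Bystander: small round tin, 65 mm across, 42 mm high, origin at the centre of its underside.
- wrench_1: Bystander: open-ended wrench, 187 mm long (y), lying flat, origin at the middle of its underside.
Things that resemble listed ones, but are neither listed nor needed, are in the scene too. What is shaped like the link_1 but pink is not meant.

How it is judged (in metres and radians):
On the way, in this order (a step that is already met when the one before it is completed fails the run):
1. with the fork pulling on its spring bar, a first link has popped up free (((contact force between fork_tool and bar_1 above 0.5 N and z of link_1 in the frame of holder above 0.093 m) or (contact force between fork_tool and bar_2 above 0.5 N and z of link_2 in the frame of holder above 0.093 m) or (contact force between fork_tool and bar_3 above 0.5 N and z of link_3 in the frame of holder above 0.093 m))), for 0.05 s.
2. every link is free of its bar (height (world z) of each of link_1, link_2, link_3 above 0.093 m), for 0.1 s.
At the end, for the whole second after the job is handed in: The hook is swung out (over 1.4 rad); every link present hangs still on the peg, the peg through its strap slot, foot down within 0.35 rad, 12 to 104 mm out from the hinge axis; the fork tool lies flat and still with the middle of its handle on the mat (value of joint hook_arm above 1.4 rad and y of slot_1 in the frame of hook_root between 0.012 and 0.104 m and x of slot_1 in the frame of hook_root between -0.01 and 0.01 m and z of slot_1 in the frame of hook_root between -0.011 and 0.001 m and angle between each of link_1, link_2, link_3's own z axis and vertical below 0.35 rad and linear speed of each of link_1, link_2, link_3 below 0.05 m/s and y of slot_2 in the frame of hook_root between 0.012 and 0.104 m and x of slot_2 in the frame of hook_root between -0.01 and 0.01 m and z of slot_2 in the frame of hook_root between -0.011 and 0.001 m and y of slot_3 in the frame of hook_root between 0.012 and 0.104 m and x of slot_3 in the frame of hook_root between -0.01 and 0.01 m and z of slot_3 in the frame of hook_root between -0.011 and 0.001 m and x of fork_tool in the frame of mat between -0.055 and 0.055 m and y of fork_tool in the frame of mat between -0.1 and 0.1 m and height (world z) of fork_tool below 0.008 m and angle between fork_tool's own z axis and vertical below 0.1 rad and linear speed of fork_tool below 0.02 m/s); the robot touches nothing.
It fails at once if the fingers or the arm press on a spring bar (over 0.5 N) (contact force between any of the fingers, the arm and bar_1 above 0.5 N or contact force between any of the fingers, the arm and bar_2 above 0.5 N or contact force between any of the fingers, the arm and bar_3 above 0.5 N).
It fails at once if a bystander (tape, tin, wrench) is moved more than 30 mm (distance of any of tape_black, grease_tin, wrench_1 from where it was at the start of the episode above 0.03 m).
Of link_1, link_2, link_3 only 2 to 3 are there at a start; the rules pass over those that are not, and their reading is None.
At some moment in a run one of fork_tool may be knocked a few centimetres aside while the robot is not near it.
It also fails if it takes over 210 s, if anything falls off the work surface, if the arm or the gripper's body presses on something with over 40 N, if the wrist force passes 120 N, or if a joint passes its speed limit or range.

### The arm

A 7-joint arm with a two-finger parallel gripper is mounted at the origin on a cart in front of the work surface, level with it; the furniture and walls round the work are solid. World frame = base frame: x ahead of the robot, y to its left, z up, the work surface at z = 0. Lengths are in m, angles in degrees, forces in N, time in s.
With the tool pointing down it reaches from about 0.35 to 0.9 m from the base axis. Payload 19.9 kg.
Tool frame: the origin (TCP) lies at the very end of the fingers, on their centre line; the grasp point (between the pads) lies 19 mm behind it; z points along the fingers, y is the line along which they close (so a half turn about z gives the same grasp; the last joint's range is limited). The gripper opens to 94 mm and grips with 3 to 60 N. Pads are 16 mm wide; open, the fingers measure 119 mm over their backs; the gripper's body (75 mm by 177 mm) begins 78 mm behind the grasp point.
Start: joints at [-78.409, 23.915, -0.59, 92.452, 0.269, 63.638, -3.037], TCP at [0.151, 0.606, 0.205] pointing down, gripper open.
Joint ranges: [-161.28, 161.28], [-22.2, 115.67], [-73.04, 71.86], [3.21, 147.25], [-68.34, 248.33], [10.77, 114.83], [-161.83, 161.83]. Speed limits (degrees/s): [108.29, 108.29, 136.94, 136.94, 172.46, 172.46, 172.46].

### API

Orientations are given as [roll, pitch, yaw] about the fixed x, y, z axes, in that order (R = Rz(yaw) Ry(pitch) Rx(roll)).
In Python, from plant import sense, grab_frame, hand_in, look_for, pinpoint gives the robot as it stands. The module is installed in compiled form; this text tells all that it offers.
- The arm moves only by the shell command python3 -m crank 'ROWS' [FORCE]. ROWS is JSON, a list of rows, each a list of 3 entries, a list of its own where there are three numbers: the turn, a rotation vector about the tool's x, y, z in rad, then the shift along the tool's x, y, z in m, then the closure, from 0 (fully open) to 1 (shut). In form: [[[rx, ry, rz], [x, y, z], jaw], ...]. A call has 1 to 5 rows; each row is the pose to reach, as a shift and turn from the pose commanded when the call began, along the tool's axes at that moment; what a row does not reach only later rows make up. A row lasts 1/10 s, in which the tool goes at most 50 mm and 8.59 degrees, less where a joint would pass 70% of its speed; a pose out of reach is approached as far as the arm can. A call with a gripper value outside its range is refused whole. The fingers move at their own pace and stop on an object; FORCE is the grip in N (left out, the last holds). Time passes only in rows, so rows that repeat a pose let the fingers close. It gives the time, the measured TCP pose, the force, the opening and the grip force at its end, in the units of the state.
- sense(): the state, without advancing time (a new reading comes with each control period).
- grab_frame(name): name is "side" or "top"; returns a dict with "pixels" (400x640x3 uint8, red, green, blue), "range_z" (400x640 float32, m along the optical axis (not along the pixel's ray), 0 where there is no reading), "fov_y" (degrees; the focal length in pixels is half the picture's height over the tangent of half this angle, whatever the lens; pixels are square), "cx", "cy" (the principal point, pixels), "D" ([k1, k2, p1, p2, k3] as OpenCV has them; the pictures are not rectified), "R" (3x3) and "t" (3): a world point X has camera coordinates R X + t. Camera axes: x right, y down, z forward; pixel columns grow to the right and rows downward; lengths in m; the calibration is good to about 2 mm. A picture is of the moment at which its call begins.
- hand_in(): hands the job in; it is judged then, once.
Trained networks look in a picture, given as the dict that the camera call returned (one of the last four; its "shot" number tells which), for a name from the list of things; names that differ only in an ending like _2 or _b are one class to them, and where a whole thing is asked for, a point or a joint stands for the part that bears it (a point fixed in the world has none). Each returns a list of dicts, best first, with "score" (0 to 1); they miss things now and then, are a little off and sometimes report something else, mostly with a low value. They report only what shows in the picture. A call takes as long as a camera call. They do not tell look-alikes from the thing itself.
- look_for(query, picture): "box" ([left, top, width, height] in pixels, round what is visible of it).
- pinpoint(query, picture): "location" ([column, row] in pixels: a listed point, or the origin of a listed thing).
The state is a dict: "time": time; "qpos": joint angles; "joint_vel": joint speeds; "tau": joint torques, N m; "position": TCP position; "tool_rot": TCP orientation; "wrist_force": force on the tool from outside, world axes, zero at the start; "moment": the same for the moment, N m; "gripper_width": opening from 0.0 (shut) to 1.0 (fully open); "finger_force": force on a finger pad.
Only numpy, scipy, OpenCV 4.12 (cv2) and the standard library are available. Lean on these libraries where they do the work, as an engineer would, in place of code of your own. Each camera call takes 0.05 s, during which the arm holds its last target. There are 200 camera calls.

## Working session

There is one attempt and no reset: what is moved stays moved. The work goes in short steps, Python scripts to look and compute and a shell command to move; the robot and the scene stay as the last step left them, time stands still between calls to the robot, and variables do not carry over. Pictures are saved under pics/ and viewed, at most 14 in all, crops included, and the job is handed in when it is done.

```bash
mkdir -p pics
python3 - <<'E'
from plant import *
import cv2
s=sense();print({k:s[k] for k in ('time','position','tool_rot','gripper_width','wrist_force')})
for n in('side','top'):
    f=grab_frame(n);cv2.imwrite(f'pics/{n}0.png',f['pixels'][:,:,::-1]);print(n,f['fov_y'],f['R'],f['t'],f['D'])
    for q in['holder','fork_tool','mat','stand','hook_arm','hook_root','bar_1','link_1','slot_1','pocket_mid','tape_black','grease_tin','wrench_1']:
        print(q,[(round(d['score'],2),[round(v) for v in d['location']]) for d in pinpoint(q,f)[:5]])
E
```

```text
{'time': 0.0, 'position': array([0.15078333, 0.60615522, 0.20484581]), 'tool_rot': array([-1.79930963e+02,  6.18716432e-03,  1.66034398e+02]), 'gripper_width': 1.0000709413350046, 'wrist_force': array([ 0.38430485,  0.3365391 , -0.0691441 ])}
side 57.82316341001963 [[-0.8814857  -0.47173955  0.02108942]
 [-0.21917133  0.36916443 -0.9031509 ]
 [ 0.41826654 -0.8007368  -0.42880495]] [0.35751008 0.30986954 0.57682314] [-0.02666371  0.          0.          0.          0.        ]
holder [(0.93, [312, 224]), (0.31, [315, 197])]
fork_tool [(0.69, [372, 231]), (0.15, [318, 199])]
mat [(0.98, [371, 236]), (0.43, [314, 195])]
stand [(0.57, [196, 303])]Traceback (most recent call last):
  File "<stdin>", line 7, in <module>
ValueError: it knows: bar, fork_tool, grease_tin, holder, hook_root, link, mat, pocket_mid, slot, stand, tape_black, wrench
```

```bash
cat > h.py <<'E'
from plant import *
import numpy as np, cv2
from scipy.spatial.transform import Rotation as Ro
def K(f):
    g=200/np.tan(np.radians(f['fov_y'])/2); return np.array([[g,0,f['cx']],[0,g,f['cy']],[0,0,1]])
def cam(f,uv):
    u=cv2.undistortPoints(np.array([[uv]],float),K(f),np.array(f['D'],float))[0,0]; return np.array([u[0],u[1],1])
def atz(f,uv,z):            # pixel ray met with the plane at height z
    R=np.array(f['R']);d=R.T@cam(f,uv);c=-R.T@f['t']; return c+d*(z-c[2])/d[2]
def dep(f,uv,w=1):          # from depth
    u,v=[int(round(x)) for x in uv];p=f['range_z'][v-w:v+w+1,u-w:u+w+1];p=p[p>0]
    if not len(p): return np.full(3,np.nan)
    return np.array(f['R']).T@(cam(f,uv)*np.median(p)-f['t'])
def proj(f,X):
    return cv2.projectPoints(np.array(X,float).reshape(-1,3),cv2.Rodrigues(np.array(f['R']))[0],np.array(f['t'],float),K(f),np.array(f['D'],float))[0][:,0]
def cloud(f):
    v,u=np.mgrid[:400,:640];U=cv2.undistortPoints(np.stack([u.ravel(),v.ravel()],1)[:,None].astype(float),K(f),np.array(f['D'],float))[:,0]
    z=f['range_z'].ravel();P=(np.c_[U,np.ones(len(U))]*z[:,None]-f['t'])@np.array(f['R']);P[z==0]=np.nan
    return P.reshape(400,640,3)
def snap(n,name=None):
    f=grab_frame(n)
    if name: cv2.imwrite(f'pics/{name}.png',f['pixels'][:,:,::-1])
    return f
E
python3 - <<'E'
from h import *
np.set_printoptions(precision=3,suppress=True)
Z=dict(holder=0,fork_tool=.003,mat=0,stand=0,hook_root=.185,bar=.09,link=.081,slot=.152,pocket_mid=.081,tape_black=0,grease_tin=0,wrench=0)
for n in('side','top'):
    f=snap(n,n+'1');np.save(n+'.npy',f,allow_pickle=True);print(n,-np.array(f['R']).T@f['t'],f['R'][2])
    for q in Z:
        for d in pinpoint(q,f)[:6]:
            if d['score']>.25: print(q,round(d['score'],2),np.round(d['location']),atz(f,d['location'],Z[q]),dep(f,d['location']))
E
```

```text
side [0.142 0.516 0.52 ] [ 0.418 -0.801 -0.429]
holder 0.87 [313. 223.] [ 0.562 -0.274  0.   ] [ 0.545 -0.243  0.021]
fork_tool 0.9 [370. 232.] [ 0.402 -0.306  0.003] [ 0.395 -0.284  0.017]
mat 0.69 [371. 236.] [ 0.392 -0.291  0.   ] [ 0.39  -0.285  0.004]
stand 0.92 [195. 301.] [0.618 0.125 0.   ] [0.609 0.132 0.01 ]
hook_root 0.65 [187. 224.] [0.607 0.126 0.185] [0.606 0.127 0.186]
bar 0.51 [339. 191.] [ 0.51  -0.332  0.09 ] [ 0.51  -0.33   0.091]
bar 0.48 [318. 198.] [ 0.54  -0.258  0.09 ] [ 0.547 -0.272  0.082]
bar 0.46 [300. 206.] [ 0.558 -0.194  0.09 ] [ 0.559 -0.196  0.089]
link 0.66 [248. 240.] [ 0.582 -0.013  0.081] [ 0.645 -0.089  0.018]
link 0.63 [312. 197.] [ 0.568 -0.275  0.081] [ 0.554 -0.25   0.095]
link 0.52 [417. 248.] [ 0.249 -0.17   0.081] [ 0.268 -0.292  0.003]
link 0.47 [292. 201.] [ 0.6   -0.223  0.081] [ 0.574 -0.181  0.106]
slot 0.78 [292. 182.] [ 0.58  -0.195  0.152] [ 0.588 -0.208  0.145]
slot 0.78 [425. 223.] [ 0.24  -0.159  0.152] [ 0.257 -0.282  0.085]
slot 0.72 [313. 172.] [ 0.569 -0.283  0.152] [ 0.744 -0.61   0.001]
pocket_mid 0.89 [316. 199.] [ 0.552 
[... 1557 characters left out ...]
82.] [ 0.571 -0.284  0.152] [ 0.559 -0.281  0.169]
slot 0.49 [368. 281.] [ 0.225 -0.288  0.152] [ 0.266 -0.311  0.045]
slot 0.41 [285. 183.] [ 0.598 -0.102  0.152] [ 0.647 -0.104  0.085]
pocket_mid 0.65 [342. 193.] [ 0.575 -0.291  0.081] [ 0.548 -0.283  0.121]
pocket_mid 0.48 [338. 207.] [ 0.523 -0.267  0.081] [ 0.54  -0.272  0.055]
pocket_mid 0.39 [317. 199.] [ 0.566 -0.202  0.081] [ 0.56  -0.201  0.091]
tape_black 0.51 [412. 209.] [ 0.519 -0.536  0.   ] [ 0.509 -0.53   0.017]
tape_black 0.42 [340. 192.] [ 0.636 -0.302  0.   ] [ 0.553 -0.278  0.123]
grease_tin 0.79 [322. 167.] [ 0.761 -0.257  0.   ] [ 0.731 -0.251  0.039]
wrench 0.81 [426. 237.] [ 0.403 -0.553  0.   ] [ 0.399 -0.549  0.009]
```

View pics/side0.png

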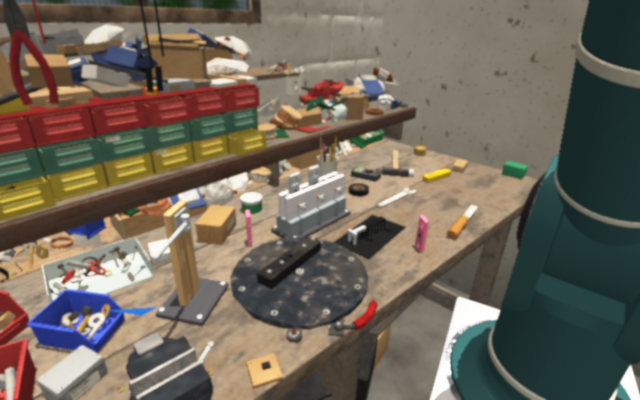

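View pics/top1.png

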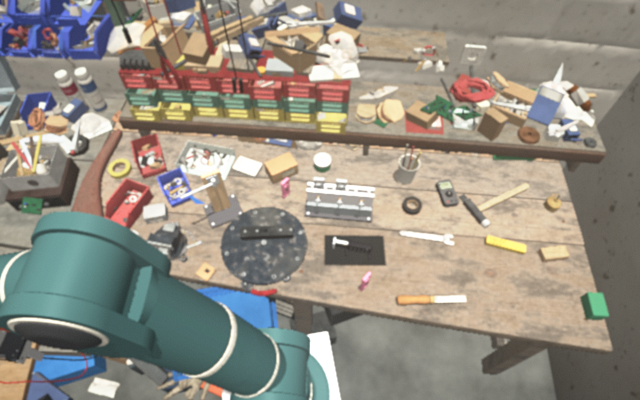

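Run:
```python
from h import *
np.set_printoptions(precision=4,suppress=True)
im=[]
for n,(a,b,c,d) in(('side',(130,330,150,430)),('top',(150,290,190,440))):
    f=np.load(n+'.npy',allow_pickle=True).item()
    im.append(cv2.resize(f['pixels'][a:b,c:d],(800,int(800*(b-a)/(d-c))),interpolation=cv2.INTER_CUBIC))
    P=cloud(f).reshape(-1,3)
    m=(np.abs(P[:,2]-.121)<.004)&(P[:,0]>.45)&(P[:,0]<.68)&(P[:,1]<-.12)&(P[:,1]>-.45)
    r=cv2.minAreaRect(P[m,:2].astype(np.float32)*1000);print(n,m.sum(),r)
    m=(P[:,2]>.135)&(P[:,2]<.2)&(P[:,0]>.45)&(P[:,0]<.7)&(P[:,1]<-.12)&(P[:,1]>-.45)
    Q=P[m];nn,l,s,c=cv2.connectedComponentsWithStats((m.reshape(400,640)).astype(np.uint8))
    for i in range(1,nn):
        q=P[(l.ravel()==i)];print(' blob',len(q),q.mean(0),q.min(0),q.max(0))
im=[i[:,:,::-1] for i in im]
cv2.imwrite('pics/c1.png',im[0]);cv2.imwrite('pics/c2.png',im[1])
```

```text
side 414 ((564.157958984375, -276.1127624511719), (223.12327575683594, 38.46137619018555), 73.97806549072266)
 blob 135 [ 0.5638 -0.2735  0.1539] [ 0.5557 -0.2913  0.1351] [ 0.5734 -0.2574  0.171 ]
 blob 154 [ 0.583  -0.205   0.1537] [ 0.575  -0.2246  0.135 ] [ 0.5925 -0.1874  0.1727]
top 428 ((563.6598510742188, -281.1744384765625), (220.85394287109375, 42.0304069519043), 74.38622283935547)
 blob 88 [ 0.5821 -0.2107  0.1563] [ 0.5728 -0.2284  0.1354] [ 0.5918 -0.1953  0.1761]
 blob 86 [ 0.5629 -0.2794  0.157 ] [ 0.5548 -0.2964  0.1358] [ 0.5728 -0.2631  0.1738]
```

View pics/c1.png

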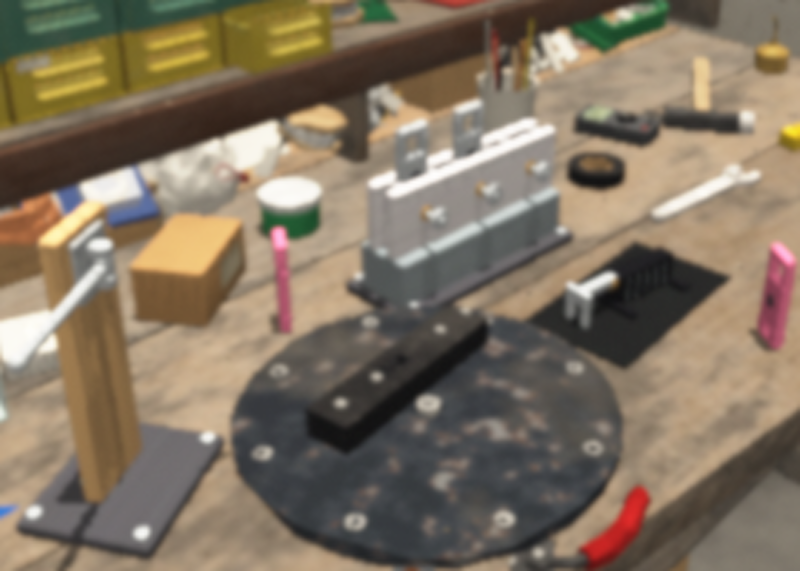

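View pics/c2.png

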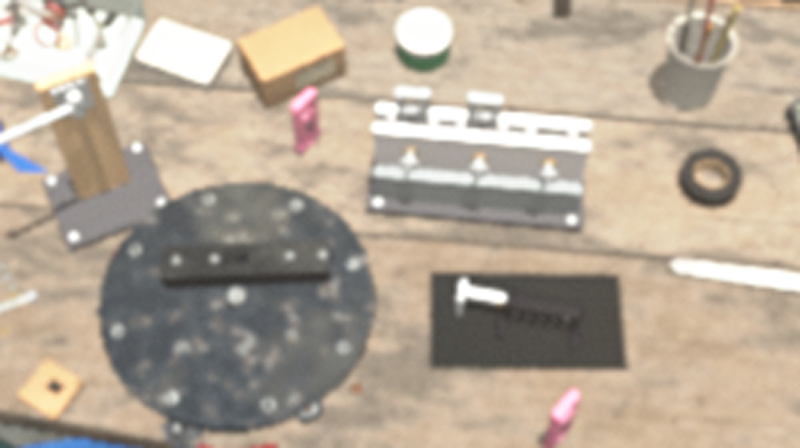

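Run:
```python
from h import *
np.set_printoptions(precision=1,suppress=True)
def R(m,P,t):
    if m.sum()<5: print(t,m.sum());return
    r=cv2.minAreaRect(P[m,:2].astype(np.float32)*1000);print(t,m.sum(),np.r_[r[0],r[1],r[2]])
for n in('side','top'):
    f=np.load(n+'.npy',allow_pickle=True).item();print(n)
    P=cloud(f).reshape(-1,3);x,y,z=P.T
    mat=(x>.3)&(x<.48)&(y<-.18)&(y>-.42)
    R(mat&(z>.03)&(z<.045),P,'fork top');R(mat&(z>.02)&(z<.05),P,'fork20')
    q=P[mat&(z>.03)&(z<.045)]; 
    col=f['pixels'].reshape(-1,3).astype(int)
    w=mat&(col.min(1)>120)&(z>.012)&(z<.05); print('white',w.sum(),P[w].mean(0)*1000,P[w].min(0)*1000,P[w].max(0)*1000)
    k=mat&(col.max(1)<60)&(z>.025)&(z<.045);R(k,P,'handle')
    R(mat&(col.max(1)<70)&(z<.012),P,'mat')
    st=(x>.5)&(x<.75)&(y>.0)&(y<.25)
    R(st&(abs(z-.215)<.005),P,'boardtop');R(st&(abs(z-.010)<.004),P,'base')
    pg=(x>.4)&(x<.75)&(y>.0)&(y<.35)&(abs(z-.187)<.012)&(col.min(1)>110)
    R(pg,P,'peg'); print(P[pg&(y>.16)].mean(0)*1000, P[pg].min(0)*1000,P[pg].max(0)*1000)
    h=(x>.45)&(x<.62)&(y<-.15)&(y>-.40)
    c=np.array([.564,-.2785]);a=np.radians(-15.8);lx=(x-c[0])*np.cos(a)+(y-c[1])*np.sin(a)
    for lo in range(-60,20,4):
        s=h&(lx*1000>=lo)&(lx*1000<lo+4)
        if s.sum(): print(lo,s.sum(),np.percentile(z[s]*1000,[10,50,90]),end=';')
    print()
```

```text
side
fork top 222 [ 405.7 -286.8  125.6   27.    70.7]
fork20 325 [ 405.3 -287.   127.6   27.2   70.4]
white 85 [ 418.3 -245.6   35.6] [ 404.1 -275.7   28.7] [ 437.3 -224.    39.1]
handle 143 [ 394.3 -309.7   78.1   20.9   68. ]
mat 1966 [ 384.3 -305.   224.8  121.2   80. ]
boardtop 171 [627.4 127.9  14.   59.8  15.2]
base 1682 [597.2 184.7 248.1 220.7  64.8]
peg 362 [599.7 164.7  21.4 139.2  19.7]
[580.4 198.5 187.1] [567.7 100.9 175.1] [628.7 228.  199. ]
-60 50 [-0.7  0.4  1.8];-56 53 [-0.9  0.5  2.1];-52 50 [-0.7  0.4  1.8];-48 83 [-0.4  2.3  9.9];-44 172 [ 0.2  7.1 11.4];-40 124 [ 9.2 83.5 96.1];-36 86 [ 9.4 10.9 96.9];-32 612 [11.9 32.  50.8];-28 289 [16.2 39.6 55.5];-24 86 [38.  55.4 90.9];-20 999 [ 58.8  91.1 116.1];-16 261 [ 57.1  98.1 121.4];-12 99 [ 25.2 119.9 121.9];-8 148 [ 37.9 132.8 166.8];-4 252 [120.2 139.5 166.9];0 107 [ 18.8 134.3 169.7];4 138 [ 50.9 114.3 148.3];8 143 [ 22.1  99.2 121.5];12 65 [  2.6  89.4 121.6];16 61 [  2.1  90.8 121.4];
top
fork top 210 [ 401.8 -290.3  125.2   25.8   68.1]
fork20 248 [ 402.1 -291.   126.    26.    68.7]
white 68 [ 416.7 -251.6   36.5] [ 404.5 -279.4   23.4] [ 437.1 -229.3   43.3]
handle 1
mat 237 [ 382.2 -277.3  106.5  134.3   24.3]
boardtop 84 [628.3 124.4  18.7  58.9  15. ]
base 621 [625.5 125.  245.9 249.2   0.4]
peg 171 [604.5 159.4  27.2 141.5  20.2]
[583.2 191.7 188.9] [567.8  95.7 175.2] [636.4 223.5 199. ]
-60 80 [-2.3  1.   3.9];-56 75 [-2.1  0.9  3.8];-52 71 [-2.8  1.5  5.2];-48 88 [-2.   1.5 11.6];-44 161 [-0.8  6.5 13.5];-40 101 [ 4.5 12.  96.6];-36 123 [ 6.5 12.9 95.4];-32 272 [11.5 32.4 53.7];-28 325 [11.4 37.1 56.7];-24 71 [12.9 56.4 79.5];-20 449 [ 56.2  92.5 119.1];-16 359 [ 59.1  94.1 122.1];-12 90 [ 54.4 122.1 124.8];-8 85 [ 54.3 123.5 167.3];-4 157 [120.1 141.  168.8];0 61 [  4.9 143.5 172.6];4 86 [104.9 118.5 168.8];8 113 [103.8 117.  124.1];12 63 [ 10.4 121.5 124.3];16 39 [  3.3 121.5 124.2];
```

```bash
cat >> h.py <<'E'
def plan(*W):
    """W: (x,y,z,yaw) tool-down waypoints; prints turn, shift for each call (<=0.25 m, <=0.7 rad), starting from the sensed pose"""
    s=sense();p=np.array(s['position']);R=Ro.from_euler('xyz',s['tool_rot'],degrees=True)
    for w in W:
        T=Ro.from_euler('xyz',[180,0,w[3]],degrees=True);dp=np.array(w[:3])-p;dr=(R.inv()*T).as_rotvec()
        n=int(np.ceil(max(np.linalg.norm(dp)/.248,np.linalg.norm(dr)/.74,1e-6)))
        for i in range(n):
            q=p+dp/n;t=R.apply(dp/n,inverse=True);print((dr/n).round(3).tolist(),t.round(4).tolist(),'rows>=',int(np.ceil(max(np.linalg.norm(t)/.05,np.linalg.norm(dr/n)/.149))))
            p=q;R=R*Ro.from_rotvec(dr/n)
        print('--',w)
def st():
    s=sense();print('t',round(s['time'],2),'p',np.round(s['position'],4),'rpy',np.round(s['tool_rot'],2),'F',np.round(s['wrist_force'],2),'w',round(s['gripper_width'],3),'g',np.round(s['finger_force'],1))
E
python3 - <<'E'
from h import *
plan((.30,.45,.33,130),(.45,.2,.33,100),(.45,-.05,.30,69),(.396,-.310,.13,69))
E
```

```text
[-0.0, 0.0, 0.314] [-0.0913, -0.0579, -0.0623] rows>= 3
[-0.0, 0.0, 0.314] [-0.1047, -0.0269, -0.0623] rows>= 3
-- (0.3, 0.45, 0.33, 130)
[-0.0, -0.0, 0.262] [-0.144, -0.0229, -0.0] rows>= 3
[-0.0, -0.0, 0.262] [-0.145, 0.0151, 0.0] rows>= 3
-- (0.45, 0.2, 0.33, 100)
[0.0, -0.0, 0.271] [-0.1231, -0.0217, 0.015] rows>= 3
[0.0, -0.0, 0.271] [-0.1244, 0.012, 0.015] rows>= 3
-- (0.45, -0.05, 0.3, 69)
[-0.0, 0.0, 0.0] [-0.131, 0.0214, 0.085] rows>= 4
[-0.0, 0.0, 0.0] [-0.131, 0.0214, 0.085] rows>= 4
-- (0.396, -0.31, 0.13, 69)
```

```bash
python3 -m crank '[[[0,0,0.314],[-0.091,-0.058,-0.062],0],[[0,0,0.314],[-0.091,-0.058,-0.062],0],[[0,0,0.314],[-0.091,-0.058,-0.062],0],[[0,0,0.314],[-0.091,-0.058,-0.062],0]]'
python3 -m crank '[[[0,0,0.314],[-0.105,-0.027,-0.062],0],[[0,0,0.314],[-0.105,-0.027,-0.062],0],[[0,0,0.314],[-0.105,-0.027,-0.062],0],[[0,0,0.314],[-0.105,-0.027,-0.062],0]]'
python3 -m crank '[[[0,0,0.262],[-0.144,-0.023,0],0],[[0,0,0.262],[-0.144,-0.023,0],0],[[0,0,0.262],[-0.144,-0.023,0],0],[[0,0,0.262],[-0.144,-0.023,0],0]]'
python3 -m crank '[[[0,0,0.262],[-0.145,0.015,0],0],[[0,0,0.262],[-0.145,0.015,0],0],[[0,0,0.262],[-0.145,0.015,0],0],[[0,0,0.262],[-0.145,0.015,0],0]]'
python3 -m crank '[[[0,0,0.271],[-0.123,-0.022,0.015],0],[[0,0,0.271],[-0.123,-0.022,0.015],0],[[0,0,0.271],[-0.123,-0.022,0.015],0],[[0,0,0.271],[-0.123,-0.022,0.015],0]]'
python3 -m crank '[[[0,0,0.271],[-0.124,0.012,0.015],0],[[0,0,0.271],[-0.124,0.012,0.015],0],[[0,0,0.271],[-0.124,0.012,0.015],0],[[0,0,0.271],[-0.124,0.012,0.015],0],[[0,0,0.271],[-0.124,0.012,0.015],0]]'
python3 - <<'E'
from h import *
st();np.set_printoptions(precision=3,suppress=True)
f=snap('side','side2');g=snap('top')
for c in(f,g):
    for q,z in(('fork_tool',.003),('mat',0)):
        for d in pinpoint(q,c)[:2]: print(q,round(d['score'],2),np.round(d['location']),atz(c,d['location'],z))
    print(proj(c,sense()['position']))
E
```

```text
time: 1.95
position: [0.2279, 0.5271, 0.2697]
tool_rot: [179.8, 0.0, 147.9]
wrist_force: [-0.5, 0.9, -0.6]
gripper_width: 0.998
finger_force: 0.0
time: 2.35
position: [0.3019, 0.4489, 0.3309]
tool_rot: [179.9, -0.0, 130.0]
wrist_force: [-0.1, 0.6, -0.6]
gripper_width: 0.997
finger_force: 0.0
time: 2.75
position: [0.377, 0.3213, 0.329]
tool_rot: [-180.0, 0.1, 114.9]
wrist_force: [-0.8, -0.0, 0.2]
gripper_width: 0.999
finger_force: 0.0
time: 3.15
position: [0.4518, 0.1963, 0.3289]
tool_rot: [-180.0, 0.1, 99.9]
wrist_force: [-0.4, 0.6, -0.1]
gripper_width: 1.003
finger_force: 0.0
time: 3.55
position: [0.4494, 0.0733, 0.3138]
tool_rot: [-180.0, 0.0, 84.5]
wrist_force: [0.3, 0.7, 1.0]
gripper_width: 1.001
finger_force: 0.0
time: 4.05
position: [0.4502, -0.0479, 0.2991]
tool_rot: [-180.0, 0.0, 69.2]
wrist_force: [0.3, 0.9, -0.1]
gripper_width: 1.0
finger_force: 0.0
t 4.05 p [ 0.4502 -0.0479  0.2991] rpy [-1.7998e+02  5.0000e-02  6.9190e+01] F [ 0.3   0.89 -0.09] w 1.0 g 0.0
fork_tool 0.96 [374. 234.] [ 0.387 -0.298  0.003]
mat 0.73 [370. 236.] [ 0.395 -0.292  0.   ]
[[310.318 151.491]]
fork_tool 0.69 [358. 250.] [ 0.395 -0.311  0.003]
fork_tool 0.39 [426. 238.] [ 0.399 -0.551  0.003]
mat 0.94 [354. 250.] [ 0.399 -0.298 -0.   ]
[[269.337 197.168]]
```

View pics/side2.png

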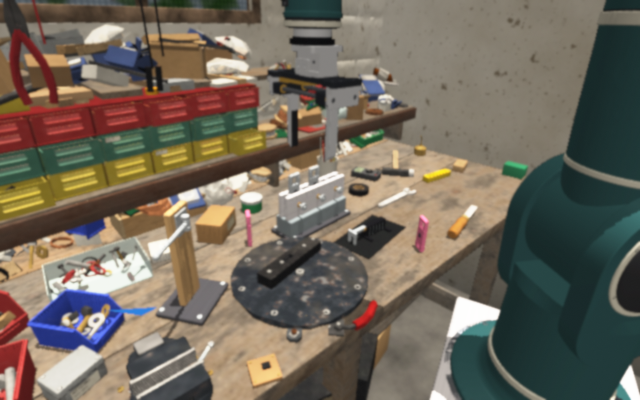

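Run:
```python
from h import *
np.set_printoptions(precision=4,suppress=True)
s=sense();p=np.array(s['position']);T=Ro.from_euler('xyz',s['tool_rot'],degrees=True)
for n in('side','top'):
    f=snap(n);P=cloud(f).reshape(-1,3);L=T.apply(np.nan_to_num(P,nan=9)-p,inverse=True)*1000
    m=(abs(L[:,0])<25)&(abs(L[:,1])<75)&(L[:,2]<12)&(L[:,2]>-40);Q=L[m]
    print(n,m.sum());
    for k in(-1,1):
        q=Q[Q[:,1]*k>0];print(k,len(q),'x',np.percentile(q[:,0],[2,10,50,90,98]),'y',np.percentile(q[:,1],[2,10,50,90,98]),'zmax',np.percentile(q[:,2],[95,99]))
```

```text
side 444
-1 230 x [-8.1354 -5.32    6.6766 10.6976 11.5268] y [-61.439  -60.7406 -59.3873 -51.8446 -49.9537] zmax [-4.8918 -1.6534]
1 214 x [-7.5178 -5.5511  5.2567 10.4115 11.1681] y [44.4146 45.1201 46.7569 53.096  56.3626] zmax [-3.5419 -1.1802]
top 0Traceback (most recent call last):
  File "<stdin>", line 9, in <module>
    return _quantile_unchecked(
        a, q, axis, out, overwrite_input, method, keepdims, weights)
    return _ureduce(a,
                    func=_quantile_ureduce_func,
    ...<5 lines>...
                    overwrite_input=overwrite_input,
                    method=method)
    r = func(a, **kwargs)
    result = _quantile(arr,
                       quantiles=q,
    ...<2 lines>...
                       out=out,
                       weights=wgt)
    slices_having_nans = np.isnan(arr[-1, ...])
                                  ~~~^^^^^^^^^
IndexError: index -1 is out of bounds for axis 0 with size 0
```

```bash
python3 -m crank '[[[0,0,0],[-0.131,0.021,0.085],0],[[0,0,0],[-0.131,0.021,0.085],0],[[0,0,0],[-0.131,0.021,0.085],0],[[0,0,0],[-0.131,0.021,0.085],0]]' >/dev/null
python3 -m crank '[[[0,0,0],[-0.131,0.021,0.085],0],[[0,0,0],[-0.131,0.021,0.085],0],[[0,0,0],[-0.131,0.021,0.085],0],[[0,0,0],[-0.131,0.021,0.085],0],[[0,0,0],[-0.131,0.021,0.085],0]]'
python3 - <<'E'
from h import *
st();np.set_printoptions(precision=1,suppress=True)
s=sense();p=np.array(s['position']);T=Ro.from_euler('xyz',s['tool_rot'],degrees=True)
for n in('side','top'):
    f=snap(n);P=cloud(f).reshape(-1,3);x,y,z=P.T
    mat=(x>.3)&(x<.48)&(y<-.18)&(y>-.42)&(z>.03)&(z<.045)
    r=cv2.minAreaRect(P[mat,:2].astype(np.float32)*1000);print(n,mat.sum(),np.r_[r[0],r[1],r[2]])
    L=T.apply(np.nan_to_num(P,nan=9)-p,inverse=True)*1000;m=(abs(L[:,0])<25)&(abs(L[:,1])<75)&(L[:,2]<12)&(L[:,2]>-30);Q=L[m]
    for k in(-1,1):
        q=Q[Q[:,1]*k>0]
        if len(q):print(k,len(q),'x',np.percentile(q[:,0],[2,10,50,90,98]),'y',np.percentile(q[:,1],[2,10,50,90,98]))
plan((.396,-.310,.008,69))
E
```

```text
time: 5.35
position: [0.3943, -0.3102, 0.1289]
tool_rot: [-179.9, 0.0, 68.8]
wrist_force: [0.0, 1.3, 0.8]
gripper_width: 1.002
finger_force: 0.0
t 5.35 p [ 0.3943 -0.3102  0.1289] rpy [-1.799e+02  4.000e-02  6.884e+01] F [0.01 1.29 0.85] w 1.002 g 0.0
side 223 [ 402.5 -286.6  126.1   24.6   68.4]
-1 72 x [-7.5 -3.8  8.8 11.4 12.1] y [-61.4 -60.5 -58.5 -50.6 -48.8]
1 75 x [-5.9 -4.4  6.9 11.5 12. ] y [44.9 45.3 47.4 54.3 56.9]
top 186 [ 404.  -291.3  125.6   25.9   70.6]
-1 20 x [-10.1  -8.2  -1.4   6.5   7.3] y [-61.7 -60.6 -58.9 -57.  -55.7]
[0.001, -0.0, 0.001] [-0.0015, 0.0006, 0.122] rows>= 3
-- (0.396, -0.31, 0.008, 69)
```

```bash
python3 -m crank '[[[0,0,0],[-0.001,0.001,0.045],0],[[0,0,0],[-0.001,0.001,0.09],0],[[0,0,0],[-0.001,0.001,0.121],0],[[0,0,0],[-0.001,0.001,0.121],0]]' 40
python3 -m crank '[[[0,0,0],[0,0,0],1],[[0,0,0],[0,0,0],1],[[0,0,0],[0,0,0],1],[[0,0,0],[0,0,0],1],[[0,0,0],[0,0,0],1]]' >/dev/null
python3 -m crank '[[[0,0,0],[0,0,0],1],[[0,0,0],[0,0,0],1],[[0,0,0],[0,0,0],1],[[0,0,0],[0,0,0],1],[[0,0,0],[0,0,0],1]]'
```

```text
time: 5.85
position: [0.3954, -0.3082, 0.0067]
tool_rot: [-179.8, -0.1, 69.1]
wrist_force: [-0.4, 0.2, 1.2]
gripper_width: 0.998
finger_force: 0.0
time: 6.85
position: [0.3955, -0.3108, 0.0085]
tool_rot: [-180.0, 0.0, 69.0]
wrist_force: [-0.9, -1.1, 0.5]
gripper_width: 0.21
finger_force: 40.0
```

Run:
```python
from h import *
plan((.397,-.30,.2,55),(.44,-.22,.2,-15.8),(.4788,-.1801,.14,-15.8))
```

```text
[-0.0, 0.0, 0.244] [0.0106, -0.0025, -0.1915] rows>= 4
-- (0.397, -0.3, 0.2, 55)
[0.0, -0.0, 0.618] [0.0451, -0.0053, -0.0] rows>= 5
[0.0, -0.0, 0.618] [0.0337, -0.0305, -0.0] rows>= 5
-- (0.44, -0.22, 0.2, -15.8)
[-0.0, 0.0, 0.0] [0.0265, -0.049, 0.06] rows>= 2
-- (0.4788, -0.1801, 0.14, -15.8)
```

```bash
python3 -m crank '[[[0,0,0],[0,0,-0.04],1],[[0,0,0.1],[0,0,-0.08],1],[[0,0,0.244],[0.01,0,-0.13],1],[[0,0,0.244],[0.01,-0.002,-0.17],1],[[0,0,0.244],[0.01,-0.002,-0.191],1]]' >/dev/null
python3 -m crank '[[[0,0,0.618],[0.045,-0.005,0],1],[[0,0,0.618],[0.045,-0.005,0],1],[[0,0,0.618],[0.045,-0.005,0],1],[[0,0,0.618],[0.045,-0.005,0],1],[[0,0,0.618],[0.045,-0.005,0],1]]' >/dev/null
python3 -m crank '[[[0,0,0.618],[0.034,-0.03,0],1],[[0,0,0.618],[0.034,-0.03,0],1],[[0,0,0.618],[0.034,-0.03,0],1],[[0,0,0.618],[0.034,-0.03,0],1],[[0,0,0.618],[0.034,-0.03,0],1]]' >/dev/null
python3 -m crank '[[[0,0,0],[0.026,-0.049,0.03],1],[[0,0,0],[0.026,-0.049,0.06],1],[[0,0,0],[0.026,-0.049,0.06],1],[[0,0,0],[0.026,-0.049,0.06],1]]'
cat >> h.py <<'E'
H=np.array([.564,-.279]);HA=np.radians(-15.8);HX=np.array([np.cos(HA),np.sin(HA)]);HY=np.array([-HX[1],HX[0]])
def hol(P): return np.stack([(P[:,:2]-H)@HX,(P[:,:2]-H)@HY,P[:,2]],1)*1000
E
python3 - <<'E'
from h import *
st();np.set_printoptions(precision=1,suppress=True)
ims=[]
for n in('side','top'):
    f=snap(n);P=cloud(f).reshape(-1,3);L=np.nan_to_num(hol(P),nan=9999)
    # plate region
    col=f['pixels'].reshape(-1,3)
    m=(L[:,0]>-40)&(L[:,0]<-14)&(abs(L[:,1]-72)<30)&(L[:,2]>126)&(L[:,2]<185);Q=L[m]
    if len(Q): print(n,'plate',len(Q),[np.percentile(Q[:,i],[2,10,50,90,98]) for i in range(3)])
    m=(L[:,0]>-46)&(L[:,0]<-20)&(L[:,2]>78)&(L[:,2]<104)
    for y in(72,0,-72):
        Q=L[m&(abs(L[:,1]-y)<14)]
        if len(Q): print('bar',y,len(Q),[np.percentile(Q[:,i],[2,10,50,90,98]) for i in range(3)])
    c=proj(f,[np.r_[H-.026*HX+.072*HY,.1]])[0].astype(int);print(c)
    im=f['pixels'][max(c[1]-60,0):c[1]+60,c[0]-50:c[0]+50];ims.append(cv2.resize(im,(400,480),interpolation=cv2.INTER_CUBIC))
cv2.imwrite('pics/pre.png',np.hstack(ims)[:,:,::-1])
E
```

```text
time: 8.75
position: [0.4787, -0.1821, 0.1398]
tool_rot: [179.9, 0.1, -15.7]
wrist_force: [-0.2, -0.6, -0.0]
gripper_width: 0.208
finger_force: 40.0
t 8.75 p [ 0.4787 -0.1821  0.1398] rpy [ 1.7995e+02  5.0000e-02 -1.5680e+01] F [-0.16 -0.59 -0.01] w 0.208 g 40.0
side plate 89 [array([-38.9, -34.6, -29. , -25.9, -24.4]), array([60.7, 62.6, 77. , 84.3, 85.2]), array([135.9, 138.9, 157.3, 168.5, 169.2])]
bar 72 46 [array([-41.2, -38.6, -37. , -22.9, -20.4]), array([65.5, 69.1, 75.7, 82.3, 83.7]), array([82.2, 84.9, 92.3, 99.2, 99.8])]
bar 0 6 [array([-37.4, -37.2, -36.9, -36.5, -36.4]), array([ 4.9,  5.1,  8.9, 12.8, 13. ]), array([82.4, 82.7, 85.7, 89.1, 90.1])]
bar -72 22 [array([-40.5, -39.5, -36.4, -25.6, -22.1]), array([-78.3, -74.9, -69.4, -63.6, -63. ]), array([88.3, 90.5, 93.9, 99.1, 99.5])]
[301 201]
bar 0 11 [array([-40.8, -39.4, -36.9, -35.7, -35.2]), array([-4.5, -4.3, -0.7,  5.9,  6.1]), array([ 85. ,  87.5,  92.7,  97.2, 101.5])]
bar -72 24 [array([-39. , -38.2, -35.5, -25.9, -21.7]), array([-81.9, -79.4, -73.4, -66.9, -64.9]), array([ 81.6,  87.3,  94. , 100.6, 101.2])]
[317 197]
```

View pics/pre.png

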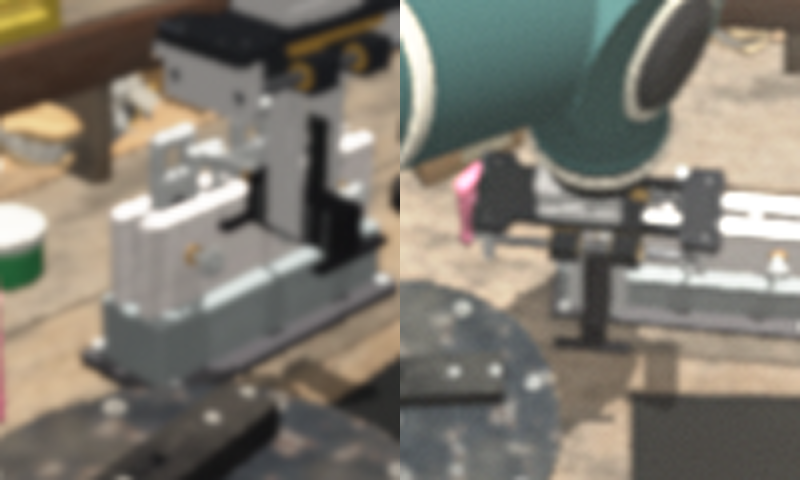

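```bash
python3 -m crank '[[[0,0,0],[0,-0.002,0.015],1],[[0,0,0],[0,-0.002,0.03],1],[[0,0,0],[0,-0.002,0.03],1],[[0,0,0],[0,-0.002,0.03],1]]'
python3 - <<'E'
from h import *
st();np.set_printoptions(precision=1,suppress=True)
f=snap('side');P=cloud(f).reshape(-1,3);L=np.nan_to_num(hol(P),nan=9999)
for nm,lo,hi in(('plate',112,140),('bar',82,99)):
    m=(L[:,0]>-40)&(L[:,0]<-20)&(abs(L[:,1]-72)<30)&(L[:,2]>lo)&(L[:,2]<hi);Q=L[m]
    print(nm,len(Q),[np.percentile(Q[:,i],[2,10,50,90,98]) for i in range(3)])
c=proj(f,[np.r_[H-.026*HX+.072*HY,.1]])[0].astype(int)
cv2.imwrite('pics/pre2.png',cv2.resize(f['pixels'][c[1]-30:c[1]+30,c[0]-30:c[0]+30],(600,600),interpolation=cv2.INTER_CUBIC)[:,:,::-1])
E
```

```text
time: 9.25
position: [0.4795, -0.1796, 0.1093]
tool_rot: [180.0, 0.0, -15.8]
wrist_force: [-0.1, -0.1, -0.7]
gripper_width: 0.208
finger_force: 40.0
t 9.25 p [ 0.4795 -0.1796  0.1093] rpy [ 1.7998e+02  4.0000e-02 -1.5850e+01] F [-0.06 -0.11 -0.71] w 0.208 g 40.0
plate 73 [array([-38.4, -34.9, -28.7, -25.1, -24.1]), array([62.4, 65.7, 78.8, 86.5, 87.4]), array([113.7, 115.3, 130.7, 138.3, 138.6])]
bar 33 [array([-39.5, -38.4, -36.7, -22.9, -20.5]), array([65.4, 67.4, 77.4, 82.1, 84.5]), array([84.9, 86.2, 91.6, 97.4, 98.3])]
```

View pics/pre2.png

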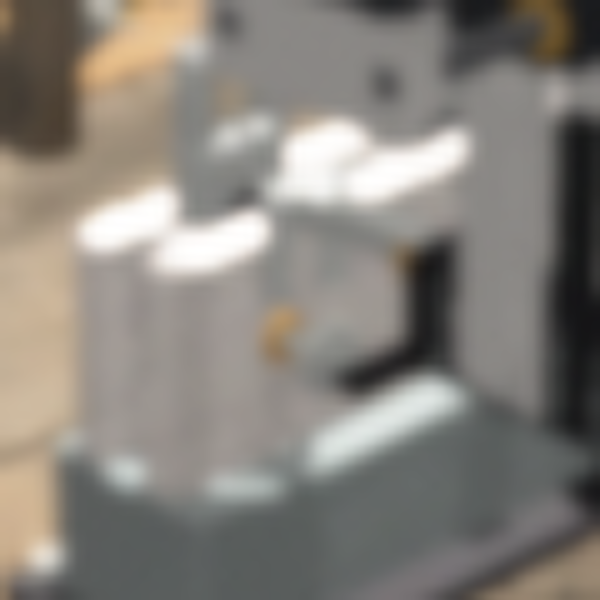

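```bash
python3 -m crank '[[[0,0,0],[0,0,0.006],1],[[0,0,0],[0,0,0.012],1],[[0,0,0],[0,0,0.012],1]]'; python3 -m crank '[[[0,0,0],[0,0,0.005],1],[[0,0,0],[0,0,0.010],1],[[0,0,0],[0,0,0.015],1],[[0,0,0],[0,0,0.015],1],[[0,0,0],[0,0,0.015],1]]'
```

```text
time: 9.6
position: [0.4796, -0.1792, 0.0968]
tool_rot: [180.0, 0.0, -15.8]
wrist_force: [-0.4, -0.1, -0.9]
gripper_width: 0.211
finger_force: 40.0
time: 10.1
position: [0.4798, -0.1794, 0.0824]
tool_rot: [180.0, 0.0, -15.8]
wrist_force: [-0.6, 0.0, -0.5]
gripper_width: 0.21
finger_force: 40.0
```

```bash
python3 -m crank '[[[0,0,0],[-0.006,0,0],1],[[0,0,0],[-0.012,0,0],1],[[0,0,0],[-0.012,0,0],1]]'; python3 -m crank '[[[0,0,0],[-0.004,0,0],1],[[0,0,0],[-0.008,0,0],1],[[0,0,0],[-0.012,0,0],1],[[0,0,0],[-0.013,0,0],1],[[0,0,0],[-0.013,0,0],1]]'
python3 - <<'E'
from h import *
st();np.set_printoptions(precision=1,suppress=True)
f=snap('side');P=cloud(f).reshape(-1,3);L=np.nan_to_num(hol(P),nan=9999)
for y in(72,0):
    m=(abs(L[:,0])<15)&(abs(L[:,1]-y)<22)&(L[:,2]>126)&(L[:,2]<220);Q=L[m];print(len(Q),[np.percentile(Q[:,i],[2,50,98]) for i in range(3)])
E
```

```text
time: 10.4
position: [0.4679, -0.1759, 0.0827]
tool_rot: [-180.0, -0.0, -15.8]
wrist_force: [2.0, -0.1, -0.1]
gripper_width: 0.211
finger_force: 40.0
time: 10.9
position: [0.456, -0.1726, 0.0827]
tool_rot: [180.0, -0.0, -15.8]
wrist_force: [5.8, -2.3, 0.3]
gripper_width: 0.209
finger_force: 40.0
t 10.9 p [ 0.456  -0.1726  0.0827] rpy [ 1.800e+02 -4.000e-02 -1.582e+01] F [ 5.83 -2.3   0.3 ] w 0.209 g 40.0
222 [array([-7.1, -4.4,  3.8]), array([60.4, 83.2, 92.1]), array([128.5, 160.4, 188.5])]
34 [array([-4.9, -1.3,  5.7]), array([-6.5, 13.7, 19.7]), array([159. , 167.3, 171. ])]
```

```bash
python3 -m crank '[[[0,0,0],[0.010,0,0],1],[[0,0,0],[0.020,0,0],1],[[0,0,0],[0.025,0,0],1],[[0,0,0],[0.025,0,0],1]]'; python3 -m crank '[[[0,0,0],[0,0,-0.02],1],[[0,0,0],[0,0,-0.057],1],[[0,0,0],[0,0,-0.057],1]]'
python3 -m crank '[[[0,0,0],[0,0.036,0],1],[[0,0,0],[0,0.072,0],1],[[0,0,0],[0,0.072,0.025],1],[[0,0,0],[0,0.072,0.03],1],[[0,0,0],[0,0.072,0.03],1]]'
python3 - <<'E'
from h import *
st();np.set_printoptions(precision=1,suppress=True)
f=snap('side');P=cloud(f).reshape(-1,3);L=np.nan_to_num(hol(P),nan=9999)
p=sense()['position'];print(hol(np.array([p])))
for nm,lo,hi in(('plate',112,140),('bar',82,99)):
    m=(L[:,0]>-40)&(L[:,0]<-20)&(abs(L[:,1])<30)&(L[:,2]>lo)&(L[:,2]<hi);Q=L[m]
    print(nm,len(Q),[np.percentile(Q[:,i],[2,10,50,90,98]) for i in range(3)])
for y in(72,0):
    m=(abs(L[:,0])<15)&(abs(L[:,1]-y)<22)&(L[:,2]>126)&(L[:,2]<220);Q=L[m];print(len(Q),[np.percentile(Q[:,i],[2,50,98]) for i in range(3)])
E
```

```text
time: 11.35
position: [0.48, -0.1795, 0.0821]
tool_rot: [180.0, 0.1, -15.8]
wrist_force: [-0.3, -0.4, -2.3]
gripper_width: 0.208
finger_force: 40.0
time: 11.65
position: [0.4808, -0.1802, 0.1423]
tool_rot: [-180.0, -0.2, -15.9]
wrist_force: [0.9, -0.7, -2.2]
gripper_width: 0.212
finger_force: 40.0
time: 12.15
position: [0.4596, -0.2479, 0.1086]
tool_rot: [-180.0, 0.1, -15.8]
wrist_force: [-0.0, 0.3, -0.8]
gripper_width: 0.208
finger_force: 40.0
t 12.15 p [ 0.4596 -0.2479  0.1086] rpy [-1.7999e+02  1.4000e-01 -1.5820e+01] F [-0.02  0.27 -0.82] w 0.208 g 40.0
[[-108.4    1.5  109.4]]
plate 58 [array([-39.1, -35.4, -29.1, -26.1, -24.5]), array([-8.8, -6. ,  8.2, 14.8, 16.2]), array([114. , 115.8, 130.2, 137. , 137.9])]
bar 34 [array([-39.2, -38.2, -36.4, -23. , -20.4]), array([-7.2, -3. ,  5.3, 10.8, 11.2]), array([84.1, 86. , 92.7, 97. , 97.7])]
263 [array([-5., -2.,  6.]), array([59.7, 78.1, 91.9]), array([127.2, 157.1, 188.6])]
140 [array([-5.8, -2.6,  5.3]), array([-12.2,  10.9,  20. ]), array([126.8, 143.4, 170.8])]
```

```bash
python3 -m crank '[[[0,0,0],[0,0.0015,0.006],1],[[0,0,0],[0,0.0015,0.012],1],[[0,0,0],[0,0.0015,0.012],1]]'; python3 -m crank '[[[0,0,0],[0,0,0.005],1],[[0,0,0],[0,0,0.010],1],[[0,0,0],[0,0,0.015],1],[[0,0,0],[0,0,0.015],1],[[0,0,0],[0,0,0.015],1]]'
python3 -m crank '[[[0,0,0],[-0.006,0,0],1],[[0,0,0],[-0.012,0,0],1],[[0,0,0],[-0.012,0,0],1]]'; python3 -m crank '[[[0,0,0],[-0.004,0,0],1],[[0,0,0],[-0.008,0,0],1],[[0,0,0],[-0.012,0,0],1],[[0,0,0],[-0.013,0,0],1],[[0,0,0],[-0.013,0,0],1]]'
python3 - <<'E'
from h import *
st();np.set_printoptions(precision=1,suppress=True)
f=snap('side');P=cloud(f).reshape(-1,3);L=np.nan_to_num(hol(P),nan=9999)
for y in(72,0):
    m=(abs(L[:,0])<15)&(abs(L[:,1]-y)<22)&(L[:,2]>126)&(L[:,2]<220);Q=L[m];print(len(Q),[np.percentile(Q[:,i],[2,50,98]) for i in range(3)])
E
```

```text
time: 12.5
position: [0.4597, -0.2495, 0.0969]
tool_rot: [-180.0, 0.0, -15.8]
wrist_force: [-1.0, -0.2, -0.3]
gripper_width: 0.213
finger_force: 40.0
time: 13.0
position: [0.4598, -0.2501, 0.0824]
tool_rot: [180.0, 0.0, -15.8]
wrist_force: [0.3, -0.7, -1.4]
gripper_width: 0.209
finger_force: 40.0
time: 13.3
position: [0.4478, -0.2466, 0.0827]
tool_rot: [-180.0, -0.0, -15.8]
wrist_force: [2.4, -1.5, -1.9]
gripper_width: 0.211
finger_force: 40.0
time: 13.8
position: [0.436, -0.2433, 0.0827]
tool_rot: [180.0, -0.0, -15.8]
wrist_force: [4.9, -1.6, -0.7]
gripper_width: 0.21
finger_force: 40.0
t 13.8 p [ 0.436  -0.2433  0.0827] rpy [ 1.800e+02 -4.000e-02 -1.582e+01] F [ 4.86 -1.62 -0.69] w 0.21 g 40.0
270 [array([-7.3, -4.4,  3.9]), array([59.6, 79.7, 92.1]), array([127.6, 157.6, 188.6])]
234 [array([-6.7, -4.2,  4. ]), array([-13. ,   6.7,  20.1]), array([127.6, 157.6, 188.6])]
```

```bash
python3 -m crank '[[[0,0,0],[0.010,0,0],1],[[0,0,0],[0.020,0,0],1],[[0,0,0],[0.025,0,0],1],[[0,0,0],[0.025,0,0],1]]'; python3 -m crank '[[[0,0,0],[0,0,-0.02],1],[[0,0,0],[0,0,-0.06],1],[[0,0,0],[-0.03,0,-0.1],1],[[0,0,0],[-0.05,0,-0.11],1],[[0,0,0],[-0.05,0,-0.11],1]]'
python3 - <<'E'
from h import *
plan((.395,-.305,.16,69),(.395,-.305,.009,69))
E
```

```text
time: 14.25
position: [0.46, -0.2502, 0.0821]
tool_rot: [180.0, 0.1, -15.8]
wrist_force: [-1.3, -0.9, -0.2]
gripper_width: 0.21
finger_force: 40.0
time: 14.75
position: [0.4101, -0.236, 0.1934]
tool_rot: [-179.8, -0.1, -15.9]
wrist_force: [0.1, 0.1, -1.7]
gripper_width: 0.21
finger_force: 40.0
[-0.001, -0.001, -0.494] [0.0014, 0.0235, 0.0111] rows>= 4
[-0.001, -0.001, -0.494] [-0.0099, 0.0214, 0.0111] rows>= 4
[-0.001, -0.001, -0.494] [-0.0188, 0.0142, 0.0111] rows>= 4
-- (0.395, -0.305, 0.16, 69)
[0.0, -0.0, -0.0] [-0.0, -0.0, 0.151] rows>= 4
-- (0.395, -0.305, 0.009, 69)
```

```bash
python3 -m crank '[[[0,0,-0.494],[0.001,0.024,0.011],1],[[0,0,-0.494],[0.001,0.024,0.011],1],[[0,0,-0.494],[0.001,0.024,0.011],1],[[0,0,-0.494],[0.001,0.024,0.011],1]]'>/dev/null
python3 -m crank '[[[0,0,-0.494],[-0.010,0.021,0.011],1],[[0,0,-0.494],[-0.010,0.021,0.011],1],[[0,0,-0.494],[-0.010,0.021,0.011],1],[[0,0,-0.494],[-0.010,0.021,0.011],1]]'>/dev/null
python3 -m crank '[[[0,0,-0.494],[-0.019,0.014,0.011],1],[[0,0,-0.494],[-0.019,0.014,0.011],1],[[0,0,-0.494],[-0.019,0.014,0.011],1],[[0,0,-0.494],[-0.019,0.014,0.011],1]]'
python3 -m crank '[[[0,0,0],[0,0,0.05],1],[[0,0,0],[0,0,0.10],1],[[0,0,0],[0,0,0.13],1],[[0,0,0],[0,0,0.14],1],[[0,0,0],[0,0,0.14],1]]'
python3 - <<'E'
from h import *
plan((.395,-.305,.009,69))
E
```

```text
time: 15.95
position: [0.3952, -0.3054, 0.1587]
tool_rot: [-179.9, -0.0, 69.4]
wrist_force: [0.3, -0.2, -0.7]
gripper_width: 0.208
finger_force: 40.0
time: 16.45
position: [0.3948, -0.3054, 0.0186]
tool_rot: [-179.8, -0.0, 69.0]
wrist_force: [-0.1, -0.8, -0.9]
gripper_width: 0.21
finger_force: 40.0
[-0.003, -0.0, 0.001] [0.0005, 0.0, 0.0096] rows>= 1
-- (0.395, -0.305, 0.009, 69)
```

```bash
python3 -m crank '[[[0,0,0],[0,0,0.005],1],[[0,0,0],[0,0,0.0095],1],[[0,0,0],[0,0,0.0095],1],[[0,0,0],[0,0,0.0095],1]]'
python3 -m crank '[[[0,0,0],[0,0,0],0.4],[[0,0,0],[0,0,0],0.4],[[0,0,0],[0,0,0],0.4],[[0,0,0],[0,0,0],0.4],[[0,0,0],[0,0,0],0.4]]'
python3 -m crank '[[[0,0,0],[0,0,-0.03],0.4],[[0,0,0],[0,0,-0.08],0.4],[[0,0,0],[0,0,-0.13],0.4],[[0,0,0],[0,0,-0.18],0.4],[[0,0,0],[0,0,-0.2],0.4]]'
python3 - <<'E'
from h import *
np.set_printoptions(precision=1,suppress=True)
for n in('side','top'):
    f=snap(n,n+'3');P=cloud(f).reshape(-1,3);x,y,z=P.T;col=f['pixels'].reshape(-1,3).astype(int)
    mat=(x>.3)&(x<.48)&(y<-.18)&(y>-.42)&(z>.028)&(z<.045)
    r=cv2.minAreaRect(P[mat,:2].astype(np.float32)*1000);print(n,mat.sum(),np.r_[r[0],r[1],r[2]],P[mat,2].mean()*1000)
    print([(round(d['score'],2),atz(f,d['location'],0)*1000) for d in pinpoint('mat',f)[:1]])
    # stand
    s=(x>.5)&(x<.75)&(y>.0)&(y<.25)&(abs(z-.215)<.005);r=cv2.minAreaRect(P[s,:2].astype(np.float32)*1000);print('board',np.r_[r[0],r[1],r[2]])
    pg=(x>.5)&(x<.7)&(y>.0)&(y<.26)&(abs(z-.188)<.006)&(col.min(1)>100);Q=P[pg]*1000
    a=np.radians(15);C=np.array([627.8,126])-18*np.array([np.cos(a),np.sin(a)]);
    sx=(Q[:,:2]-C)@[np.cos(a),np.sin(a)];sy=(Q[:,:2]-C)@[-np.sin(a),np.cos(a)]
    for lo in range(-20,120,10):
        k=(sy>=lo)&(sy<lo+10)
        if k.sum(): print(lo,k.sum(),np.array([np.median(sx[k]),sx[k].min(),sx[k].max(),np.median(Q[k,2])]),end=' ')
    print(C,sy.max())
    for q in('hook_root','stand'):
        for d in pinpoint(q,f)[:2]: print(q,round(d['score'],2),atz(f,d['location'],.185 if q[0]=='h' else 0)*1000)
E
```

```text
time: 16.85
position: [0.3961, -0.3055, 0.0106]
tool_rot: [179.9, -0.0, 69.1]
wrist_force: [-0.4, -0.7, -1.5]
gripper_width: 0.208
finger_force: 40.0
time: 17.35
position: [0.3957, -0.3055, 0.01]
tool_rot: [180.0, 0.0, 69.1]
wrist_force: [-0.3, 1.0, -0.3]
gripper_width: 0.587
finger_force: 0.0
time: 17.85
position: [0.3965, -0.3065, 0.214]
tool_rot: [179.7, -0.0, 69.1]
wrist_force: [-0.1, 0.8, -0.8]
gripper_width: 0.599
finger_force: 0.0
side 245 [ 401.9 -279.6  125.5   27.9   66.6] 35.20173518457391
[(0.74, array([ 391.1, -301.1,    0. ]))]
board [627.4 127.8  14.2  60.6  16.7]
-10 3 [ -4.8  -5.9  -4.3 187.2] 0 56 [ -0.6  -6.2  10.4 188.9] 10 45 [  8.4  -4.9  12.  187.8] 20 15 [ -4.3  -6.5  -0.5 188.2] 30 21 [ -5.2  -7.   23.8 187.7] 40 22 [ -6.1  -8.7  -1.3 187.9] 50 20 [ -7.2  -9.1  -2.4 188.1] 60 24 [ -7.7 -10.2  -4.4 187.1] 70 22 [ -9.  -11.1  -4.2 187.6] 80 23 [ -9.6 -11.8  -4.8 187.5] 90 26 [-11.  -13.   -4.8 187.5] 100 26 [-12.8 -15.   -4.5 187.3] 110 21 [-10.7 -14.8  -6.7 186.3] [610.4 121.3] 112.98500228978837
hook_root 0.83 [608.2 120.2 185. ]
stand 0.59 [611.2 125.8   0. ]
stand 0.46 [ 695.  -391.9    0. ]
top 217 [ 401.5 -285.7  126.    24.    70.2] 36.79407727858833
[(0.61, array([ 399.9, -303.7,    0. ]))]
board [0. 0. 0. 0. 0.]Traceback (most recent call last):
  File "<stdin>", line 16, in <module>
    return umr_maximum(a, axis, None, out, keepdims, initial, where)
ValueError: zero-size array to reduction operation maximum which has no identity
```

```bash
cat >> h.py <<'E'
SK=np.array([.610,.1215]);SA=np.radians(16);SX=np.array([np.cos(SA),np.sin(SA)]);SY=np.array([-SX[1],SX[0]])
def sw(a,b): return tuple(SK+a/1000*SX+b/1000*SY)
def sta(P): return np.stack([(P[:,:2]-SK)@SX,(P[:,:2]-SK)@SY,P[:,2]],1)*1000
E
python3 - <<'E'
from h import *
f=snap('side');P=cloud(f).reshape(-1,3);x,y,z=P.T
for x0 in np.arange(.5,.95,.05):
    m=(x>x0)&(x<x0+.05)&(y>-.1)&(y<.45);print(round(x0,2),np.round(np.nanpercentile(z[m],[50,99.5]),3) if m.sum() else 0)
plan((.42,-.10,.33,60),(.48,.08,.33,40),(*sw(40,80),.33,16),(*sw(40,80),.165,16),(*sw(14,80),.165,16),(*sw(-23.5,78.8),.165,16),(*sw(-59.4,57),.165,16),(*sw(-75.7,31.6),.165,16),(*sw(-80,17),.165,16))
E
```

```text
0.5 [0.049 0.107]
0.55 [0.006 0.189]
0.6 [0.029 0.215]
0.65 [0.002 0.066]
0.7 [0.016 0.066]
0.75 [0.026 0.545]
0.8 [0.157 0.543]
0.85 [0.197 0.513]
0.9 [0.253 0.465]
[-0.002, 0.0, 0.158] [0.2005, -0.0503, -0.121] rows>= 5
-- (0.42, -0.1, 0.33, 60)
[0.0, -0.0, 0.349] [0.1859, -0.038, -0.0] rows>= 4
-- (0.48, 0.08, 0.33, 40)
[0.0, -0.0, 0.419] [0.1953, -0.005, -0.0] rows>= 4
-- (np.float64(0.6263994793721728), np.float64(0.20942642990774546), 0.33, 16)
[-0.0, 0.0, -0.0] [0.0, -0.0, 0.165] rows>= 4
-- (np.float64(0.6263994793721728), np.float64(0.20942642990774546), 0.165, 16)
[-0.0, -0.0, -0.0] [-0.026, 0.0, 0.0] rows>= 1
-- (np.float64(0.6014066752777766), np.float64(0.2022598586565035), 0.165, 16)
[-0.0, -0.0, -0.0] [-0.0375, 0.0012, 0.0] rows>= 1
-- (np.float64(0.56569012650707), np.float64(0.19076994377824003), 0.165, 16)
[-0.0, -0.0, -0.0] [-0.0359, 0.0218, 0.0] rows>= 1
-- (np.float64(0.5371897259796949), np.float64(0.15991905773295442), 0.165, 16)
[-0.0, -0.0, -0.0] [-0.0163, 0.0254, 0.0] rows>= 1
-- (np.float64(0.5285223491736522), np.float64(0.13101012175630405), 0.165, 16)
[-0.0, -0.0, -0.0] [-0.0043, 0.0146, 0.0] rows>= 1
-- (np.float64(0.5284132292760455), np.float64(0.11579046036559149), 0.165, 16)
```

```bash
python3 -m crank '[[[0,0,0],[0.1,-0.025,-0.1],1],[[0,0,0.158],[0.2,-0.05,-0.121],1],[[0,0,0.158],[0.2,-0.05,-0.121],1],[[0,0,0.158],[0.2,-0.05,-0.121],1],[[0,0,0.158],[0.2,-0.05,-0.121],1]]' >/dev/null
python3 -m crank '[[[0,0,0.349],[0.186,-0.038,0],1],[[0,0,0.349],[0.186,-0.038,0],1],[[0,0,0.349],[0.186,-0.038,0],1],[[0,0,0.349],[0.186,-0.038,0],1],[[0,0,0.349],[0.186,-0.038,0],1]]' >/dev/null
python3 -m crank '[[[0,0,0.419],[0.195,-0.005,0],1],[[0,0,0.419],[0.195,-0.005,0],1],[[0,0,0.419],[0.195,-0.005,0],1],[[0,0,0.419],[0.195,-0.005,0],1],[[0,0,0.419],[0.195,-0.005,0],1]]'
python3 - <<'E'
from h import *
plan((*sw(40,80),.165,16))
E
```

```text
time: 19.7
position: [0.6275, 0.2071, 0.3237]
tool_rot: [179.9, 0.3, 16.2]
wrist_force: [0.4, 0.9, -1.1]
gripper_width: 0.007
finger_force: 0.0
[0.002, 0.005, 0.004] [0.0005, -0.0028, 0.1587] rows>= 4
-- (np.float64(0.6263994793721728), np.float64(0.20942642990774546), 0.165, 16)
```

```bash
python3 -m crank '[[[0,0,0],[0,-0.002,0.05],1],[[0,0,0],[0,-0.002,0.1],1],[[0,0,0],[0,-0.002,0.14],1],[[0,0,0],[0,-0.002,0.16],1],[[0,0,0],[0,-0.002,0.16],1]]'
python3 -m crank '[[[0,0,0],[-0.013,0,0],1],[[0,0,0],[-0.026,0,0],1],[[0,0,0],[-0.044,0,0],1],[[0,0,0],[-0.063,0.001,0],1],[[0,0,0],[-0.063,0.001,0],1]]'
python3 -m crank '[[[0,0,0],[-0.018,0.010,0],1],[[0,0,0],[-0.036,0.022,0],1],[[0,0,0],[-0.044,0.034,0],1],[[0,0,0],[-0.052,0.047,0],1],[[0,0,0],[-0.052,0.047,0],1]]'
python3 - <<'E'
from h import *
st();print(sta(np.array([sense()['position']])))
f=snap('side','side4');P=cloud(f).reshape(-1,3);L=np.nan_to_num(sta(P),nan=9e3);m=(abs(L[:,2]-187)<7)&(abs(L[:,1])<60)&(L[:,0]<-15)&(L[:,0]>-130)
for lo in range(-130,0,10):
    k=m&(L[:,0]>=lo)&(L[:,0]<lo+10)
    if k.sum(): print(lo,k.sum(),np.round([L[k,1].min(),np.median(L[k,1]),L[k,1].max()],1))
E
```

```text
time: 20.2
position: [0.6234, 0.2038, 0.1645]
tool_rot: [179.9, 0.3, 16.0]
wrist_force: [-0.3, 0.4, 1.3]
gripper_width: 0.008
finger_force: 0.0
time: 20.7
position: [0.5642, 0.1859, 0.1697]
tool_rot: [-180.0, -0.0, 16.0]
wrist_force: [0.9, 0.0, 0.7]
gripper_width: 0.006
finger_force: 0.0
time: 21.2
position: [0.5284, 0.1251, 0.1687]
tool_rot: [180.0, -0.0, 15.9]
wrist_force: [0.1, -0.5, 0.1]
gripper_width: 0.009
finger_force: 0.0
t 21.2 p [0.5284 0.1251 0.1687] rpy [ 1.7998e+02 -3.0000e-02  1.5890e+01] F [ 0.1  -0.46  0.06] w 0.009 g 0.0
[[-77.39849207  25.94625773 168.7399885 ]]
-110 32 [11.  15.1 18.9]
-100 23 [ 9.1 13.6 15.2]
-90 83 [ 6.6 30.8 40.9]
-80 38 [37.4 39.6 40.9]
-70 1 [38.9 38.9 38.9]
-60 3 [ 8.5  9.9 10.7]
-50 23 [ 2.7  8.2 11.3]
-40 21 [3.1 7.  8.7]
-30 24 [1.5 5.8 7.7]
-20 10 [0.6 4.1 7.2]
```

```bash
python3 -m crank '[[[0,0,0],[0,0.003,0],1],[[0,0,0],[-0.002,0.006,0],1],[[0,0,0],[-0.002,0.006,0],1]]'|sed -n '2p;4p'
python3 -m crank '[[[0,0,0],[0,0.003,0],1],[[0,0,0],[0,0.003,0],1]]'|sed -n '2p;4p'
python3 -m crank '[[[0,0,0],[0,0.003,0],1],[[0,0,0],[0,0.003,0],1]]'|sed -n '2p;4p'
python3 -m crank '[[[0,0,0],[0,0.002,0],1],[[0,0,0],[0,0.002,0],1]]'|sed -n '2p;4p'
```

```text
position: [0.5278, 0.1207, 0.1681]
wrist_force: [0.2, -0.8, 0.3]
position: [0.5286, 0.1178, 0.1682]
wrist_force: [-0.4, 0.3, 0.4]
position: [0.5295, 0.1147, 0.1682]
wrist_force: [-0.1, 0.5, 0.4]
position: [0.5298, 0.1137, 0.1682]
wrist_force: [-0.9, 3.2, 0.2]
```

```bash
python3 -m crank '[[[0,0,0],[0,0.001,0],1],[[0,0,0],[0,-0.02,0],1],[[0,0,0],[0,-0.06,0],1],[[0,0,0],[0,-0.06,-0.1],1],[[0,0,0],[0,-0.06,-0.16],0]]'
python3 - <<'E'
from h import *
st();np.set_printoptions(precision=1,suppress=True)
for n in('side','top'):
    f=snap(n,n+'5');P=cloud(f).reshape(-1,3);L=np.nan_to_num(sta(P),nan=9e3);m=(abs(L[:,2]-187)<8)&(abs(L[:,1])<30)&(L[:,0]<-15)&(L[:,0]>-130)
    pts=[]
    for lo in range(-130,0,10):
        k=m&(L[:,0]>=lo)&(L[:,0]<lo+10)
        if k.sum()>2: print(lo,k.sum(),np.round([L[k,1].min(),np.median(L[k,1]),L[k,1].max(),L[k,2].max()],1),L[k,0].min());
    print([(round(d['score'],2),atz(f,d['location'],.185)*1000) for d in pinpoint('hook_root',f)[:2]])
E
```

```text
time: 22.65
position: [0.5124, 0.1713, 0.2689]
tool_rot: [179.9, 0.1, 16.1]
wrist_force: [1.2, 0.1, -0.1]
gripper_width: 0.057
finger_force: 0.0
t 22.65 p [0.5124 0.1713 0.2689] rpy [1.7993e+02 1.4000e-01 1.6120e+01] F [ 1.21  0.11 -0.06] w 0.057 g 0.0
-110 31 [ -2.4   3.1   7.  190.8] -109.88719188648464
-100 26 [ -1.7   2.9   5.4 189.7] -99.98324954748287
-90 23 [ -2.    2.9   5.1 189.5] -89.54127314750943
-80 26 [ -0.3   3.3   4.9 190. ] -79.98855552726253
-70 22 [ -1.5   2.6   4.1 190.4] -68.4119893394822
-60 26 [ -2.1   3.2   5.  189.9] -59.54066948303511
-50 19 [ -1.9   3.    4.8 189.3] -48.91176314935238
-40 26 [ -0.4   3.    4.8 190. ] -39.795060349469225
-30 22 [ -1.6   2.2   5.3 189.3] -29.095548214333917
-20 12 [  1.2   2.7   3.9 189.6] -19.841766080859536
[(0.76, array([606.9, 123.6, 185. ])), (0.73, array([ 546.7, -156.2,  185. ]))]
[]
```

View pics/side5.png

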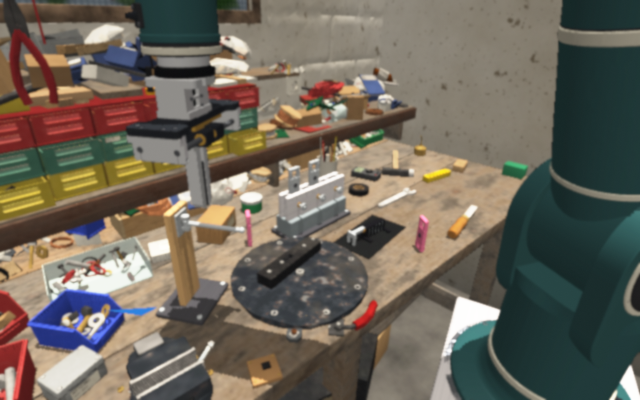

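Run:
```python
from h import *
plan((.50,.10,.33,5),(*(H+.072*HY),.30,-15.8),(*(H+.072*HY),.15,-15.8))
```

```text
[-0.001, -0.002, 0.193] [-0.0327, 0.0643, -0.061] rows>= 2
-- (0.5, 0.1, 0.33, 5)
[-0.0, -0.0, 0.182] [0.0281, 0.1579, 0.015] rows>= 4
[-0.0, -0.0, 0.182] [0.0562, 0.1502, 0.015] rows>= 4
-- (np.float64(0.5836041777869213), np.float64(-0.2097203044658915), 0.3, -15.8)
[0.0, 0.0, -0.0] [-0.0, 0.0, 0.15] rows>= 4
-- (np.float64(0.5836041777869213), np.float64(-0.2097203044658915), 0.15, -15.8)
```

```bash
python3 -m crank '[[[0,0,0.193],[-0.033,0.064,-0.061],0.35],[[0,0,0.193],[-0.033,0.064,-0.061],0.35],[[0,0,0.193],[-0.033,0.064,-0.061],0.35]]' >/dev/null
python3 -m crank '[[[0,0,0.182],[0.028,0.158,0.015],0.35],[[0,0,0.182],[0.028,0.158,0.015],0.35],[[0,0,0.182],[0.028,0.158,0.015],0.35],[[0,0,0.182],[0.028,0.158,0.015],0.35]]' >/dev/null
python3 -m crank '[[[0,0,0.182],[0.056,0.150,0.015],0.35],[[0,0,0.182],[0.056,0.150,0.015],0.35],[[0,0,0.182],[0.056,0.150,0.015],0.35],[[0,0,0.182],[0.056,0.150,0.015],0.35],[[0,0,0.182],[0.056,0.150,0.015],0.35]]'
python3 - <<'E'
from h import *
np.set_printoptions(precision=1,suppress=True)
plan((*(H+.072*HY),.15,-15.8))
f=snap('side');P=cloud(f).reshape(-1,3);L=np.nan_to_num(hol(P),nan=9999)
for y in(72,0):
    m=(abs(L[:,0])<15)&(abs(L[:,1]-y)<22)&(L[:,2]>126)&(L[:,2]<200);Q=L[m];print(len(Q),[np.percentile(Q[:,i],[2,50,98]) for i in range(3)])
E
```

```text
time: 24.05
position: [0.5819, -0.211, 0.2973]
tool_rot: [179.9, 0.1, -16.0]
wrist_force: [-0.9, 0.3, -0.9]
gripper_width: 0.652
finger_force: 0.0
[0.001, 0.003, -0.004] [0.0017, -0.0019, 0.1473] rows>= 3
-- (np.float64(0.5836041777869213), np.float64(-0.2097203044658915), 0.15, -15.8)
269 [array([-6.3, -3.4,  4.5]), array([58.4, 77.6, 92.2]), array([127.6, 157.3, 188.3])]
236 [array([-5.8, -3.1,  5. ]), array([-12.9,   7.3,  20.6]), array([126.9, 157.4, 188.4])]
```

```bash
python3 -m crank '[[[0,0,0],[0.001,-0.002,0.05],0.35],[[0,0,0],[0.001,-0.002,0.09],0.35],[[0,0,0],[0.001,-0.002,0.125],0.35],[[0,0,0],[0.001,-0.002,0.147],0.35],[[0,0,0],[0.001,-0.002,0.147],0.35]]' 25
python3 -m crank '[[[0,0,0],[0,0,0],1],[[0,0,0],[0,0,0],1],[[0,0,0],[0,0,0],1],[[0,0,0],[0,0,0],1],[[0,0,0],[0,0,0],1]]'
```

```text
time: 24.6
position: [0.5828, -0.2047, 0.1494]
tool_rot: [-180.0, 0.3, -15.7]
wrist_force: [-0.5, 0.1, 0.6]
gripper_width: 0.653
finger_force: 0.0
time: 25.1
position: [0.5842, -0.2077, 0.1527]
tool_rot: [-180.0, -0.0, -15.9]
wrist_force: [-0.1, 0.4, 0.5]
gripper_width: 0.356
finger_force: 24.9
```

```bash
python3 -m crank '[[[0,0,0],[0,0,-0.03],1],[[0,0,0],[0,0,-0.07],1],[[0,0,0],[0,0,-0.11],1],[[0,0,0],[0,0,-0.15],1],[[0,0,0],[0,0,-0.15],1]]'
python3 - <<'E'
from h import *
plan((*sw(-155,-1.5),.28,16),(*sw(-155,-1.5),.1675,16))
E
```

```text
time: 25.6
position: [0.5853, -0.2089, 0.3075]
tool_rot: [-180.0, -0.4, -15.9]
wrist_force: [0.9, -1.1, -1.7]
gripper_width: 0.359
finger_force: 25.0
[0.001, -0.004, -0.278] [-0.0989, -0.1206, 0.0131] rows>= 4
[0.001, -0.004, -0.278] [-0.0619, -0.1432, 0.0135] rows>= 4
-- (np.float64(0.461417893163286), np.float64(0.07733431730445765), 0.28, 16)
[0.0, -0.0, -0.0] [-0.0, -0.0, 0.1125] rows>= 3
-- (np.float64(0.461417893163286), np.float64(0.07733431730445765), 0.1675, 16)
```

```bash
python3 -m crank '[[[0,0,-0.278],[-0.099,-0.121,0.013],1],[[0,0,-0.278],[-0.099,-0.121,0.013],1],[[0,0,-0.278],[-0.099,-0.121,0.013],1],[[0,0,-0.278],[-0.099,-0.121,0.013],1]]' >/dev/null
python3 -m crank '[[[0,0,-0.278],[-0.062,-0.143,0.013],1],[[0,0,-0.278],[-0.062,-0.143,0.013],1],[[0,0,-0.278],[-0.062,-0.143,0.013],1],[[0,0,-0.278],[-0.062,-0.143,0.013],1],[[0,0,-0.278],[-0.062,-0.143,0.013],1]]'
python3 -m crank '[[[0,0,0],[0,0,0.05],1],[[0,0,0],[0,0,0.09],1],[[0,0,0],[0,0,0.112],1],[[0,0,0],[0,0,0.112],1],[[0,0,0],[0,0,0.112],1]]'
cat >> h.py <<'E'
def linkview(name,lo=-185,hi=-125):
    st();p=np.array(sense()['position']);print('tcp in stand',np.round(sta(p[None]),1))
    f=snap('side');P=cloud(f).reshape(-1,3);L=np.nan_to_num(sta(P),nan=9e3)
    m=(L[:,0]>lo)&(L[:,0]<hi)&(abs(L[:,1])<25)&(L[:,2]>95)&(L[:,2]<145);Q=L[m]   # link below the fingers
    if len(Q): print('link low',len(Q),[np.round(np.percentile(Q[:,i],[2,50,98]),1) for i in range(3)])
    m=(L[:,0]>-116)&(L[:,0]<-20)&(abs(L[:,1])<12)&(abs(L[:,2]-186)<8);Q=L[m]
    if len(Q): print('peg',len(Q),[np.round(np.percentile(Q[:,i],[2,50,98]),1) for i in range(3)])
    c=proj(f,[np.r_[sw(-110,0),.16]])[0].astype(int)
    cv2.imwrite(f'pics/{name}.png',cv2.resize(f['pixels'][c[1]-45:c[1]+45,c[0]-50:c[0]+50],(720,600)[:2],interpolation=cv2.INTER_CUBIC)[:,:,::-1])
    return f
E
python3 -c "
from h import *
linkview('lk1');plan((*sw(-155,-1.5),.1675,16))"
```

```text
time: 26.5
position: [0.4593, 0.0797, 0.276]
tool_rot: [-180.0, 0.0, 16.1]
wrist_force: [0.2, -0.4, -0.4]
gripper_width: 0.362
finger_force: 25.0
time: 27.0
position: [0.4604, 0.0775, 0.1649]
tool_rot: [180.0, -0.0, 15.9]
wrist_force: [0.5, -0.6, -1.1]
gripper_width: 0.359
finger_force: 25.0
t 27.0 p [0.4604 0.0775 0.1649] rpy [179.95  -0.    15.85] F [ 0.5  -0.56 -1.11] w 0.359 g 25.0
tcp in stand [[-155.9   -1.1  164.9]]
link low 168 [array([-159.7, -158.4, -150.5]), array([-13.9,  14.9,  18.7]), array([114. , 129.2, 144.5])]
peg 222 [array([-109.1,  -68. ,  -22.6]), array([-1.8,  2.7,  5.2]), array([182.3, 187.3, 190. ])]
[0.0, -0.001, -0.002] [0.0005, 0.0008, -0.0021] rows>= 1
-- (np.float64(0.461417893163286), np.float64(0.07733431730445765), 0.1675, 16)
```

View pics/lk1.png

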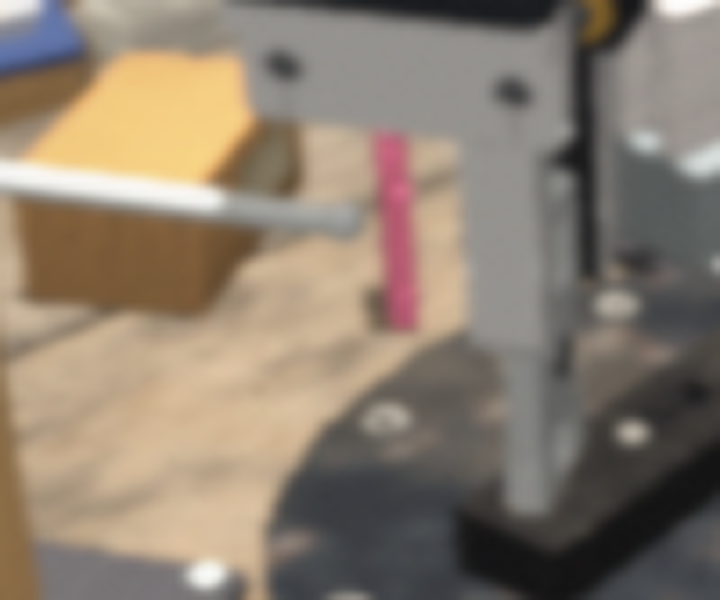

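```bash
python3 -m crank '[[[0,0,0],[0.015,0,-0.002],1],[[0,0,0],[0.03,0,-0.002],1],[[0,0,0],[0.04,0,-0.002],1],[[0,0,0],[0.05,0,-0.002],1],[[0,0,0],[0.055,0,-0.002],1]]'
python3 -m crank '[[[0,0,0],[0.005,0,0],1],[[0,0,0],[0.010,0,0],1],[[0,0,0],[0.010,0,0],1]]'
python3 -m crank '[[[0,0,0],[0.015,0,0],1],[[0,0,0],[0.03,0,0],1],[[0,0,0],[0.045,0,0],1],[[0,0,0],[0.045,0,0],1],[[0,0,0],[0.045,0,0],1]]'
python3 -c "
from h import *
linkview('lk2',-75,-25)"
```

```text
time: 27.55
position: [0.5135, 0.0939, 0.1667]
tool_rot: [180.0, -0.0, 16.0]
wrist_force: [-0.5, 0.4, -0.9]
gripper_width: 0.356
finger_force: 25.0
time: 27.85
position: [0.5225, 0.0966, 0.1662]
tool_rot: [180.0, -0.0, 16.0]
wrist_force: [-0.8, 0.1, -0.3]
gripper_width: 0.359
finger_force: 25.0
time: 28.35
position: [0.5648, 0.1086, 0.1659]
tool_rot: [180.0, 0.0, 16.0]
wrist_force: [-0.6, 0.5, -0.1]
gripper_width: 0.361
finger_force: 25.0
t 28.35 p [0.5648 0.1086 0.1659] rpy [1.7998e+02 5.0000e-02 1.5960e+01] F [-0.58  0.5  -0.12] w 0.361 g 25.0
tcp in stand [[-47.    0.  165.9]]
link low 193 [array([-52.4, -50.2, -42.2]), array([-13.9,  11.5,  19.2]), array([114. , 129. , 144.5])]
peg 177 [array([-109. ,  -77.4,  -32.4]), array([-9.7,  2.8,  5.2]), array([182.7, 187.2, 190.7])]
```

View pics/lk2.png

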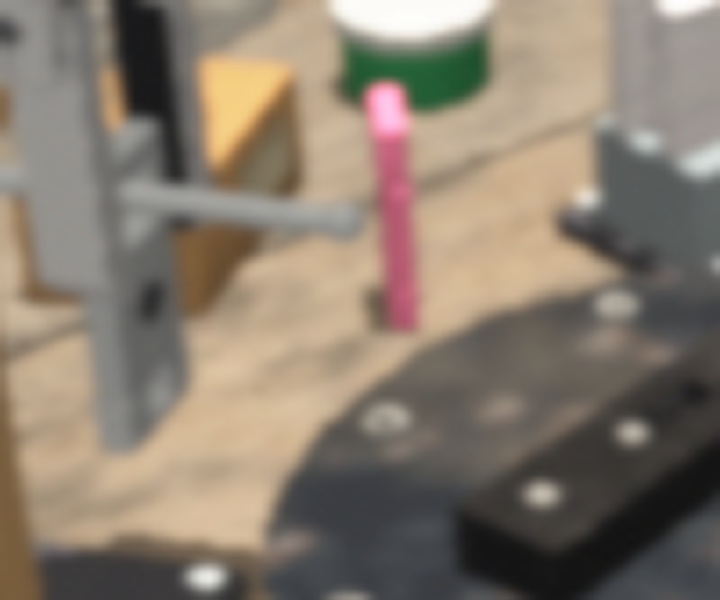

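```bash
python3 -m crank '[[[0,0,0],[0,0,0.002],1],[[0,0,0],[0,0,0.004],1],[[0,0,0],[0,0,0.004],1]]'|sed -n '2p;4p'
python3 -m crank '[[[0,0,0],[0,0,0],0.6],[[0,0,0],[0,0,0],0.5],[[0,0,0],[0,0,0],0.35],[[0,0,0],[0,0,0],0.35],[[0,0,0],[0,0,0],0.35]]'|sed -n '2p;5p'
python3 -m crank '[[[0,0,0],[0,0,-0.02],0.35],[[0,0,0],[0,0,-0.05],0.35],[[0,0,0],[0,0,-0.1],0.35],[[0,0,0],[0,0,-0.15],0.35],[[0,0,0],[0,0,-0.15],0.35]]'
python3 - <<'E'
from h import *
np.set_printoptions(precision=1,suppress=True)
f=linkview('lk3',-75,-25)
plan((.50,-.02,.32,0),(*H,.30,-15.8),(*H,.15,-15.8))
P=cloud(f).reshape(-1,3);L=np.nan_to_num(hol(P),nan=9999)
m=(abs(L[:,0])<15)&(abs(L[:,1])<22)&(L[:,2]>126)&(L[:,2]<200);Q=L[m];print(len(Q),[np.percentile(Q[:,i],[2,50,98]) for i in range(3)])
E
```

```text
position: [0.5651, 0.1089, 0.1626]
wrist_force: [-4.5, -1.0, 7.6]
position: [0.5654, 0.109, 0.1621]
gripper_width: 0.649
time: 29.7
position: [0.5676, 0.109, 0.3185]
tool_rot: [-180.0, -0.5, 16.0]
wrist_force: [0.4, -0.0, -0.9]
gripper_width: 0.65
finger_force: 0.0
t 29.7 p [0.6 0.1 0.3] rpy [-180.    -0.5   16. ] F [ 0.4 -0.  -0.9] w 0.65 g 0.0
tcp in stand [[-44.2  -0.4 318.5]]
link low 208 [array([-52.4, -50.4, -42.3]), array([-15.4,  10.1,  17.9]), array([111.2, 127.5, 144.5])]
peg 210 [array([-108.7,  -69.9,  -22.8]), array([-9.2,  2.8,  5.6]), array([182.4, 187.6, 193.2])]
[-0.001, -0.005, 0.279] [-0.0995, 0.1057, -0.0054] rows>= 3
-- (0.5, -0.02, 0.32, 0)
[0.0, -0.0, 0.138] [0.032, 0.1295, 0.01] rows>= 3
[0.0, -0.0, 0.138] [0.0495, 0.1239, 0.01] rows>= 3
-- (np.float64(0.564), np.float64(-0.279), 0.3, -15.8)
[-0.0, 0.0, 0.0] [-0.0, 0.0, 0.15] rows>= 4
-- (np.float64(0.564), np.float64(-0.279), 0.15, -15.8)
233 [array([-5.5, -2.8,  5. ]), array([-13.3,   6.2,  20. ]), array([127.4, 157.4, 188.4])]
```

View pics/lk3.png

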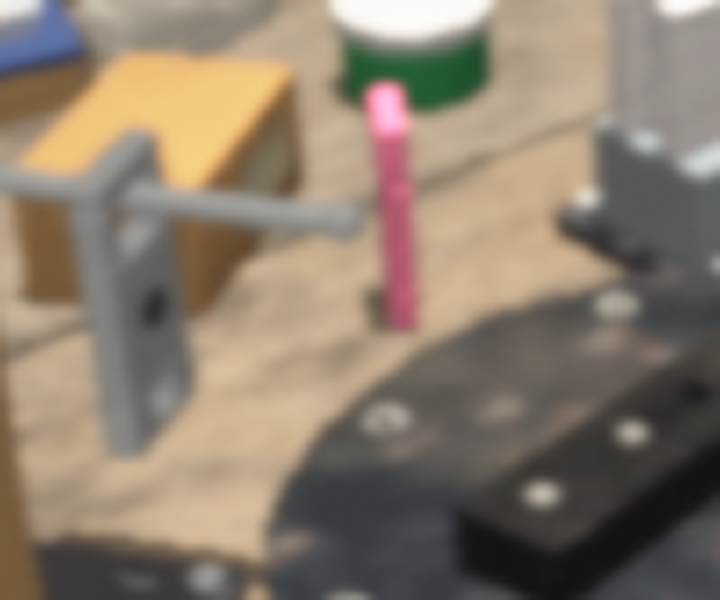

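Link_1 hangs on the peg (slot at ~(130,185) in the crop), foot down. Now link_2, the same way.

```bash
python3 -m crank '[[[0,0.004,0.279],[-0.1,0.106,-0.005],0.35],[[0,0.004,0.279],[-0.1,0.106,-0.005],0.35],[[0,0.004,0.279],[-0.1,0.106,-0.005],0.35],[[0,0.004,0.279],[-0.1,0.106,-0.005],0.35]]' >/dev/null
python3 -m crank '[[[0,0,0.138],[0.032,0.130,0.01],0.35],[[0,0,0.138],[0.032,0.130,0.01],0.35],[[0,0,0.138],[0.032,0.130,0.01],0.35],[[0,0,0.138],[0.032,0.130,0.01],0.35]]' >/dev/null
python3 -m crank '[[[0,0,0.138],[0.05,0.124,0.01],0.35],[[0,0,0.138],[0.05,0.124,0.01],0.35],[[0,0,0.138],[0.05,0.124,0.01],0.35],[[0,0,0.138],[0.05,0.124,0.01],0.35],[[0,0,0.138],[0.05,0.124,0.01],0.35]]'
python3 -c "
from h import *
plan((*(H+.001*HY),.1515,-15.8))"
```

```text
time: 31.05
position: [0.5628, -0.2799, 0.2962]
tool_rot: [-179.9, -0.1, -15.9]
wrist_force: [-0.4, 0.7, 0.2]
gripper_width: 0.652
finger_force: 0.0
[-0.001, -0.002, -0.001] [0.0007, -0.002, 0.1447] rows>= 3
-- (np.float64(0.5642722802470406), np.float64(-0.2780377820064707), 0.1515, -15.8)
```

```bash
python3 -m crank '[[[0,0,0],[0.001,-0.002,0.05],0.35],[[0,0,0],[0.001,-0.002,0.09],0.35],[[0,0,0],[0.001,-0.002,0.125],0.35],[[0,0,0],[0.001,-0.002,0.145],0.35],[[0,0,0],[0.001,-0.002,0.145],0.35]]' 25
python3 -m crank '[[[0,0,0],[0,0,0],1],[[0,0,0],[0,0,0],1],[[0,0,0],[0,0,0],1],[[0,0,0],[0,0,0],1],[[0,0,0],[0,0,0],1]]'
python3 -m crank '[[[0,0,0],[0,0,-0.03],1],[[0,0,0],[0,0,-0.07],1],[[0,0,0],[0,0,-0.11],1],[[0,0,0],[0,0,-0.15],1],[[0,0,0],[0,0,-0.15],1]]'
python3 - <<'E'
from h import *
plan((*sw(-155,-1.2),.28,16),(*sw(-155,-1.2),.167,16))
E
```

```text
time: 31.55
position: [0.5643, -0.2756, 0.1498]
tool_rot: [-179.8, 0.0, -15.7]
wrist_force: [0.7, -0.1, 0.3]
gripper_width: 0.651
finger_force: 0.0
time: 32.05
position: [0.5653, -0.2785, 0.1528]
tool_rot: [-179.9, -0.3, -15.8]
wrist_force: [0.3, -0.0, 1.1]
gripper_width: 0.358
finger_force: 25.0
time: 32.55
position: [0.5656, -0.2799, 0.3076]
tool_rot: [-179.9, -0.6, -15.8]
wrist_force: [-1.2, -0.8, -0.8]
gripper_width: 0.367
finger_force: 25.0
[0.001, -0.005, -0.278] [-0.0991, -0.1577, 0.0129] rows>= 4
[0.001, -0.005, -0.278] [-0.052, -0.1788, 0.0135] rows>= 4
-- (np.float64(0.46133520195654093), np.float64(0.07762269581323915), 0.28, 16)
[0.0, -0.0, -0.0] [-0.0, -0.0, 0.113] rows>= 3
-- (np.float64(0.46133520195654093), np.float64(0.07762269581323915), 0.167, 16)
```

```bash
python3 -m crank '[[[0,-0.004,-0.278],[-0.099,-0.158,0.013],1],[[0,-0.004,-0.278],[-0.099,-0.158,0.013],1],[[0,-0.004,-0.278],[-0.099,-0.158,0.013],1],[[0,-0.004,-0.278],[-0.099,-0.158,0.013],1]]' >/dev/null
python3 -m crank '[[[0,0,-0.278],[-0.052,-0.179,0.013],1],[[0,0,-0.278],[-0.052,-0.179,0.013],1],[[0,0,-0.278],[-0.052,-0.179,0.013],1],[[0,0,-0.278],[-0.052,-0.179,0.013],1],[[0,0,-0.278],[-0.052,-0.179,0.013],1]]'
python3 -m crank '[[[0,0,0],[0,0,0.05],1],[[0,0,0],[0,0,0.09],1],[[0,0,0],[0,0,0.11],1],[[0,0,0],[0,0,0.11],1],[[0,0,0],[0,0,0.11],1]]'
python3 -c "
from h import *
linkview('lk4');plan((*sw(-155,-1.2),.1665,16))"
```

```text
time: 33.45
position: [0.4583, 0.084, 0.2757]
tool_rot: [-179.9, 0.0, 16.4]
wrist_force: [1.9, -0.7, -0.6]
gripper_width: 0.362
finger_force: 25.0
time: 33.95
position: [0.4603, 0.0791, 0.167]
tool_rot: [-180.0, -0.0, 16.0]
wrist_force: [0.5, -0.2, -0.5]
gripper_width: 0.361
finger_force: 25.0
t 33.95 p [0.4603 0.0791 0.167 ] rpy [-1.7996e+02 -2.0000e-02  1.5990e+01] F [ 0.5  -0.17 -0.47] w 0.361 g 25.0
tcp in stand [[-155.6    0.5  167. ]]
link low 158 [array([-160.4, -158.9, -150.8]), array([-11.9,  17. ,  20.2]), array([114.5, 129.4, 143.7])]
peg 211 [array([-109.1,  -69.5,  -22.9]), array([-9. ,  2.6,  9.3]), array([182.4, 187.5, 192.6])]
[-0.001, -0.002, 0.0] [0.0002, 0.0018, 0.001] rows>= 1
-- (np.float64(0.46133520195654093), np.float64(0.07762269581323915), 0.1665, 16)
```

```bash
python3 -m crank '[[[0,0,0],[0.015,0.0015,0],1],[[0,0,0],[0.025,0.0015,0],1],[[0,0,0],[0.035,0.0015,0],1],[[0,0,0],[0.045,0.0015,0],1],[[0,0,0],[0.05,0.0015,0],1]]'|sed -n '2p;4p'
python3 -m crank '[[[0,0,0],[0.006,0,0],1],[[0,0,0],[0.012,0,0],1],[[0,0,0],[0.018,0,0],1],[[0,0,0],[0.026,0,0],1],[[0,0,0],[0.026,0,0],1]]'|sed -n '2p;4p'
python3 -c "
from h import *
linkview('lk5',-100,-60)"
```

```text
position: [0.5094, 0.0922, 0.1666]
wrist_force: [-0.6, 0.5, -0.1]
position: [0.5343, 0.0993, 0.1664]
wrist_force: [0.2, -0.7, -0.2]
t 35.0 p [0.5343 0.0993 0.1664] rpy [-1.7996e+02 -3.0000e-02  1.6040e+01] F [ 0.17 -0.69 -0.24] w 0.359 g 25.0
tcp in stand [[-78.9  -0.4 166.4]]
link low 190 [array([-83.5, -82.3, -74. ]), array([-13.1,  11.9,  19.8]), array([114.4, 129.4, 144.1])]
peg 151 [array([-109. ,  -83. ,  -20.8]), array([-9.7,  2.4,  5.8]), array([182.5, 187.3, 193.3])]
```

View pics/lk5.png

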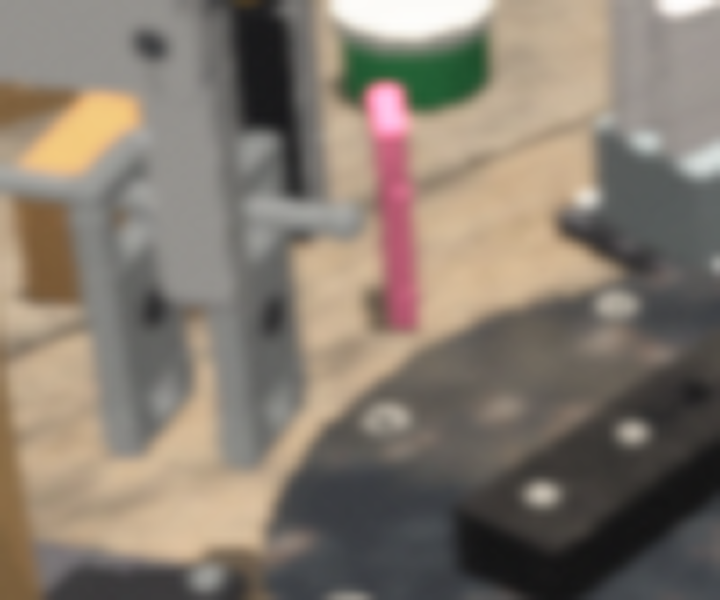

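The peg passes through link_2's slot (~(260,210) in the crop), link_1 hangs behind. Lower, release, retreat, check everything.

```bash
python3 -m crank '[[[0,0,0],[0,0,0.002],1],[[0,0,0],[0,0,0.0035],1],[[0,0,0],[0,0,0.0035],1]]'|sed -n '2p;4p'
python3 -m crank '[[[0,0,0],[0,0,0],0.6],[[0,0,0],[0,0,0],0.5],[[0,0,0],[0,0,0],0.35],[[0,0,0],[0,0,0],0.35],[[0,0,0],[0,0,0],0.35]]'|sed -n '2p;5p'
python3 -m crank '[[[0,0,0],[0,0,-0.02],0.35],[[0,0,0],[0,0,-0.05],0.35],[[0,0,0],[0,0,-0.1],0.35],[[0,0,0],[0,0,-0.15],0.35],[[0,0,0],[0,0,-0.18],0.35]]'
python3 -m crank '[[[0,0,0],[-0.08,0,0],0.35],[[0,0,0],[-0.08,0,0],0.35],[[0,0,0],[-0.08,0,0],0.35],[[0,0,0],[-0.08,0,0],0.35],[[0,0,0],[-0.08,0,0],0.35]]' >/dev/null
python3 - <<'E'
from h import *
np.set_printoptions(precision=1,suppress=True)
linkview('x',-100,-60);f=linkview('x',-60,-25);cv2.imwrite('pics/fin.png',f['pixels'][100:320,130:470][:,:,::-1].repeat(2,0).repeat(2,1))
for n,g in(('side',f),('top',snap('top'))):
    P=cloud(g).reshape(-1,3);x,y,z=P.T
    mat=(x>.3)&(x<.48)&(y<-.18)&(y>-.42)&(z>.028)&(z<.045)
    r=cv2.minAreaRect(P[mat,:2].astype(np.float32)*1000);print(n,mat.sum(),np.r_[r[0],r[1],r[2]],P[mat,2].mean()*1000)
    print([(round(d['score'],2),atz(g,d['location'],.003)*1000) for d in pinpoint('fork_tool',g)[:2]])
E
```

```text
position: [0.5333, 0.099, 0.163]
wrist_force: [-0.9, -0.4, 3.6]
position: [0.5335, 0.0991, 0.1629]
gripper_width: 0.645
time: 36.35
position: [0.534, 0.0987, 0.3467]
tool_rot: [-179.9, -0.2, 16.0]
wrist_force: [-0.2, 0.7, -1.3]
gripper_width: 0.652
finger_force: 0.0
t 36.85 p [0.5 0.1 0.3] rpy [-180.   -0.   16.] F [ 0.5  0.1 -0.2] w 0.65 g 0.0
tcp in stand [[-159.2   -0.6  342.9]]
link low 198 [array([-84.8, -83.4, -75. ]), array([-15.3,   9.7,  17.2]), array([110.9, 128. , 144. ])]
peg 196 [array([-109.1,  -67.5,  -21.9]), array([-10.8,   2.6,  11.1]), array([182.8, 187.7, 193.4])]
t 36.9 p [0.5 0.1 0.3] rpy [-180.    0.   16.] F [1.5 0.2 0.6] w 0.648 g 0.0
tcp in stand [[-159.2   -0.6  342.7]]
link low 208 [array([-52.5, -50.2, -42.5]), array([-16.1,  10.4,  17.4]), array([110.5, 127.5, 144.1])]
peg 198 [array([-109.1,  -66.5,  -20.9]), array([-11.4,   2.5,   7.3]), array([182.3, 187.9, 193.5])]
side 246 [ 402.2 -280.2  125.7   26.8   67.3] 35.143401986135196
[(0.88, array([ 404.9, -304.8,    3. ])), (0.63, array([ 383.3, -289.1,    3. ]))]
top 215 [ 402.7 -285.9  126.2   24.6   70.1] 36.880973464692126
[(0.68, array([ 402.8, -310.2,    3. ]))]
```

View pics/fin.png

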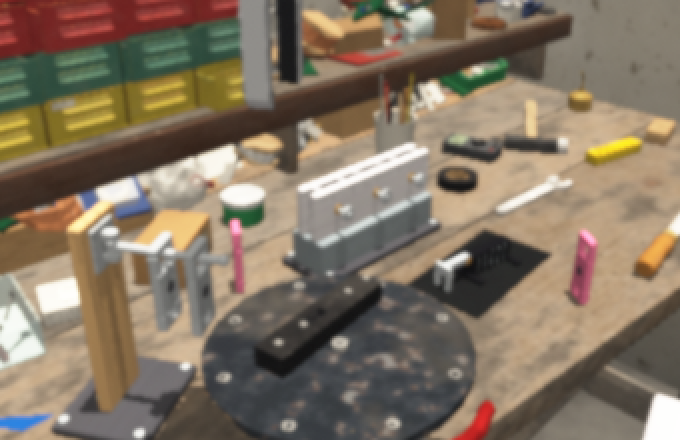

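```bash
python3 -c "
from plant import *
print(hand_in())"
```

```text
the job is handed in; nothing more can be done
None
```

I handed the job in. In the last pictures, the two links that were present (link_1 and link_2; the right-hand pocket was empty) hang foot down on the swung-out hook and the fork tool lies flat on its mat; the hand-in gave no verdict.

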